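# Fit a new lens into the bench magnifier lamp

## Task

Take the new magnifier lens out of its carton by the suction lifter stuck on it and fit it in the empty cell of the magnifier lamp: slip its edge in first, tilted, under the fixed steel claw at the low side, then lay the lens down flat on its seat until the red spring catch at the high side snaps over its edge. Leave it there with the lifter on, do not bang the lens, and do not disturb anything else on the bench.

Things in the scene. Friction and masses are not known exactly. Their poses are not given: they have to be found in the camera images.
- lifter_grip (a point): centre of the orange grip bar of the suction lifter: 62 mm long (y axis), 18 mm wide (x: squeeze it across this), 24 mm tall (z), over the middle of the lens on a black rubber cup 60 mm wide stuck to it; the cup's top is 20 mm below this point. The cup's neck flexes there about the bar's length, 2 N m per rad, so the bar cannot lever hard: press the lens straight down
- lens_disc (a point): centre of the lens, half-way up: a clear glass disc with a black edge, 110 mm in diameter, 8 mm thick, 0.2 to 0.32 kg with the lifter. z axis along its axis, to the side of the lifter; lifter_grip lies 38 mm from here along z. It starts level on the foam of an open carton (150 mm square, walls 24 mm high), underside 12 mm above the bench
- lamp_head: white ring head (190 mm across) of a magnifier lamp, leaning 19 to 31 degrees from level, face towards the robot. Origin: centre of the lens seat, on the ledge the lens lies on, about 135 mm above the bench. z axis: out of the seat, square to it; x: up the slope, away from the robot; y: level. It floats on a spring arm: gives straight down 1.7 mm per newton (45 mm at most), then comes back
- catch_nose (a point): tip of the nose of the red spring catch at the high side (+x) of the cell: 24 mm wide, tip at x = 49.5 mm and underside 9.5 mm above the ledge in the lamp head's frame; its upper face slopes at 50 degrees, up and outwards, to 18 mm above the ledge
- catch (a joint): how far the red catch is pushed back up the slope, m: 0 = sprung out over the cell, up to 0.009. Spring: about 2 N at 0, 4 N at 4 mm; a lens edge pressed down on its slope pushes it back (some 4 to 8 N there), and it springs out over the lens once the lens is down
- cell_rim (a point): centre of the mouth of the cell, 10 mm above the lamp head's origin along its z. The cell is a round counterbore 112 mm wide, 10 mm deep from rim to ledge, with an 84 mm through hole inside the ledge. A lens that is home has its centre 4 mm above the ledge and is square to z
- claw_tip (a point): middle of the inner lower edge of the fixed steel claw on the rim at the low side (-x) of the cell; at x = -50.5 mm, z = 10 mm in the lamp head's frame. The claw is 24 mm wide, 3.5 mm thick, reaches 5.5 mm in from the cell's wall and leaves 10 mm of room down to the ledge: a lens tilted 10 to 14 degrees to the seat, low edge on the ledge, just slides under it
- spray_bottle: clear spray bottle with red label, 46 mm wide, 135 mm tall; origin under its centre. Not part of the job: leave it alone
- screwdriver: red screwdriver, 200 mm long, lying. Not part of the job: leave it alone
- dust_brush: flat dust brush, 190 mm long, lying. Not part of the job: leave it alone
- air_blower: blue rubber air blower, 120 mm long, lying; origin under its round end. Not part of the job: leave it alone
- bit_case: open yellow bit case, 115 x 160 mm, 22 mm high; origin under its centre. Not part of the job: leave it alone
- spare_fan: black laptop fan, 72 mm wide, 12 mm thick, lying flat. Not part of the job: leave it alone
- red_cap: red plastic ring cap, 44 mm wide, 12 mm high. Not part of the job: leave it alone
- circuit_board: green circuit board, 65 x 105 mm, lying under the lamp head. Not part of the job: leave it alone

How it is judged:
By the outcome, as a careful person would: the job done as asked, in the order asked, and still so for the second after the job is handed in, with the robot touching nothing.
It also fails if it takes over 45 s, if anything falls off the work surface, if the arm or the gripper's body presses on something with over 40 N, if the wrist force passes 120 N, or if a joint passes its speed limit or range.

## Robot

A 6-joint arm with a two-finger parallel gripper is mounted at the origin on the work surface. World frame = base frame: x ahead of the robot, y to its left, z up, the work surface at z = 0. Lengths are in mm, angles in rad, forces in N, time in s.
With the tool pointing down it reaches from about 350 to 775 mm from the base axis. Payload 7.3 kg.
Tool frame: the origin (TCP) lies at the very end of the fingers, on their centre line; the grasp point (between the pads) lies 19 mm behind it (bot.grip_point_offset is the distance from the TCP to the grasp point, in mm); z points along the fingers, y is the line along which they close (so a half turn about z gives the same grasp; the last joint's range is limited). The gripper opens to 92 mm and grips with 3 to 60 N. Pads are 19 mm wide; open, the fingers measure 130 mm over their backs; the gripper's body (75 mm by 190 mm) begins 47 mm behind the grasp point.
Start: joints at [1.019, 0.342, 1.524, -0, 1.275, -0.146], TCP at [207.235, 482.391, 196.341] pointing down, gripper open.
Joint ranges: [-2.53, 2.53], [-0.77, 2.02], [0.04, 2.7], [-1, 4.14], [0.28, 2.66], [-3.11, 3.11]. Speed limits (rad/s): [2.57, 2.57, 3.14, 3.14, 3.14, 3.14].

## Interface

Orientations are given as [roll, pitch, yaw] about the fixed x, y, z axes, in that order (R = Rz(yaw) Ry(pitch) Rx(roll)).
In Python, from plant import bot gives the robot as it stands. The module is installed in compiled form; this text tells all that it offers.
- The arm moves only by the shell command python3 -m jog 'ROWS' [OPENING]. ROWS is JSON, a list of rows, each a list of 6 numbers: the shift along the tool's x, y, z in mm, then the turn, a rotation vector about the tool's x, y, z in rad. In form: [[dx, dy, dz, rx, ry, rz], ...]. A call has 1 to 12 rows; each row shifts and turns the commanded pose from where the row before left it, along the tool's axes as they then stand; what a row does not reach is not made up. A row lasts 1/10 s, in which the tool goes at most 50 mm and 8.59 degrees, less where a joint would pass 70% of its speed; a pose out of reach is approached as far as the arm can. A call with a gripper value outside its range is refused whole. OPENING is the opening in per cent of the stroke, from 0 (shut) to 100 (fully open), set as the call begins (- or left out, the last holds). The fingers move at their own pace and stop on an object; the grip force is fixed at half the most. Time passes only in rows, so rows that do not move let the fingers close. It gives the time, the measured TCP pose, the force, the opening and the grip force at its end, in the units of the state.
- bot.get_obs(): the state, without advancing time (a new reading comes with each control period).
- bot.capture(name): name is "scene" or "top" or "wrist"; returns the picture (480x640x3 uint8, red, green, blue); there is no depth.
- bot.camera_model(name): a dict with "fx", "fy", "cx", "cy" (pixels), "dist_coeffs" ([k1, k2, p1, p2, k3] as OpenCV has them; the pictures are not rectified), "position" and "orientation" of the camera in the world; the wrist camera has in their place "T_tool_cam" (4x4, takes a point from camera to tool coordinates, whose origin is the TCP and whose axes are the flange's). Camera axes: x right, y down, z forward; pixel columns grow to the right and rows downward; lengths in mm; the calibration is good to about 2 mm. A picture is of the moment at which its call begins: read the wrist's pose just before it. camera_model takes no time and is no camera call.
- bot.close_job(): hands the job in; it is judged then, once.
Trained networks look in the newest picture that a camera, given by its name, has taken for a name from the list of things; names that differ only in an ending like _2 or _b are one class to them, and where a whole thing is asked for, a point or a joint stands for the part that bears it (a point fixed in the world has none). Each returns a list of dicts, best first, with "p" (0 to 1); they miss things now and then, are a little off and sometimes report something else, mostly with a low value. They report only what shows in the picture. A call takes as long as a camera call.
- bot.outline_of(target, camera): "mask" (480x640 bool, what is visible of it) and "pixel" ([column, row] in pixels, amid what is visible of it).
The state is a dict: "time": time; "joint_positions": joint angles; "dq": joint speeds; "tau": joint torques, N m; "tool_pos": TCP position; "tcp_rot": TCP orientation; "contact_force": force on the tool from outside, world axes, zero at the start; "moment": the same for the moment, N m; "grip_width": finger opening in mm; "finger_force": force on a finger pad.
Only numpy, scipy, OpenCV 4.12 (cv2) and the standard library are available. Lean on these libraries where they do the work, as an engineer would, in place of code of your own. Each camera call takes 0.05 s, during which the arm holds its last target. There are 200 camera calls.

## Working session

There is one attempt and no reset: what is moved stays moved. The work goes in short steps, Python scripts to look and compute and a shell command to move; the robot and the scene stay as the last step left them, time stands still between calls to the robot, and variables do not carry over. Pictures are saved under pics/ and viewed, at most 10 in all, crops included, and the job is handed in when it is done.

```bash
mkdir -p pics; cat > h.py <<'E'
import numpy as np, cv2
from scipy.spatial.transform import Rotation as Ro
from plant import bot
def rot(o): return Ro.from_euler('xyz',o).as_matrix()
def cam(n):
    c=bot.camera_model(n); K=np.array([[c['fx'],0,c['cx']],[0,c['fy'],c['cy']],[0,0,1.]]); d=np.array(c['dist_coeffs'],float)
    if 'T_tool_cam' in c:
        o=bot.get_obs(); T=np.eye(4); T[:3,:3]=rot(o['tcp_rot']); T[:3,3]=o['tool_pos']; T=T@np.array(c['T_tool_cam']); return K,d,T[:3,:3],T[:3,3]
    p=np.array(c['orientation']); R=p if p.shape==(3,3) else rot(p)
    return K,d,R,np.array(c['position'])
def ray(C,px):
    K,d,R,t=C; u=cv2.undistortPoints(np.array(px,float).reshape(-1,1,2),K,d).reshape(-1,2)
    v=np.c_[u,np.ones(len(u))]@R.T; return t,v/np.linalg.norm(v,axis=1)[:,None]
def onz(C,px,z):
    t,v=ray(C,px); return t+v*((z-t[2])/v[:,2])[:,None]
def tri(Cs,pxs):
    A=np.zeros((3,3));b=np.zeros(3)
    for C,p in zip(Cs,pxs):
        t,v=ray(C,p); M=np.eye(3)-np.outer(v[0],v[0]); A+=M;b+=M@t
    X=np.linalg.solve(A,b); 
    return X,[float(np.linalg.norm((np.eye(3)-np.outer(ray(C,p)[1][0],ray(C,p)[1][0]))@(X-C[3]))) for C,p in zip(Cs,pxs)]
def proj(C,P):
    K,d,R,t=C; q=(np.atleast_2d(P)-t)@R; return cv2.projectPoints(q.reshape(-1,1,3),np.zeros(3),np.zeros(3),K,d)[0].reshape(-1,2)
def save(n,img): cv2.imwrite('pics/'+n+'.png',img[:,:,::-1])
E
python3 - <<'E'
from h import *
for n in ['scene','top']:
    save(n+'0',bot.capture(n)); c=bot.camera_model(n); print(n,{k:np.round(v,3).tolist() for k,v in c.items()})
    for t in ['lifter_grip','lens_disc','lamp_head','catch_nose','cell_rim','claw_tip','spray_bottle']:
        r=bot.outline_of(t,n)
        print(t,[(round(x['p'],2),np.round(x['pixel'],1).tolist(),int(x['mask'].sum())) for x in r[:2]])
        if r: np.save(f'm_{n}_{t}.npy',r[0]['mask'])
print(bot.camera_model('wrist'),bot.get_obs())
E
```

```text
scene {'fx': 581.729, 'fy': 581.729, 'cx': 317.545, 'cy': 238.057, 'dist_coeffs': [-0.079, 0.0, 0.0, 0.0, 0.0], 'position': [1088.561, -954.995, 1097.123], 'orientation': [-2.286, -0.021, 0.563]}
lifter_grip [(0.51, [260.1, 295.3], 219)]
lens_disc []
lamp_head [(0.71, [354.9, 219.6], 2413)]
catch_nose []
cell_rim [(0.84, [353.0, 217.2], 2404)]
claw_tip [(0.58, [351.6, 217.4], 2410), (0.28, [255.6, 305.6], 1282)]
spray_bottle [(0.57, [384.2, 308.0], 717)]
top {'fx': 522.963, 'fy': 522.963, 'cx': 308.172, 'cy': 245.662, 'dist_coeffs': [-0.008, 0.0, 0.0, 0.0, 0.0], 'position': [426.877, -10.003, 1493.685], 'orientation': [-3.094, 0.003, -1.57]}
lifter_grip [(0.61, [375.0, 259.3], 139), (0.61, [327.4, 159.4], 296)]
lens_disc [(0.75, [373.9, 261.2], 1190)]
lamp_head [(0.81, [257.1, 216.9], 3794)]
catch_nose []
cell_rim [(0.81, [260.3, 212.0], 3539)]
claw_tip [(0.67, [261.0, 215.0], 3600)]
spray_bottle [(0.83, [325.2, 157.5], 311)]
{'fx': 337.78917477927325, 'fy': 337.78917477927325, 'cx': 323.42683759956753, 'cy': 244.02973457062606, 'dist_coeffs': array([-0.0624743,  0.       ,  0.      
[... 371 characters left out ...]
00000e+00]])} {'time': 0.8, 'joint_positions': array([ 1.01900764e+00,  3.41982203e-01,  1.52411244e+00,  5.55080951e-05,
        1.27540024e+00, -1.46050768e-01]), 'dq': array([-0.00309212,  0.00142045,  0.00112249,  0.00049336, -0.00060382,
        0.00044781]), 'tau': array([ 2.03771422e-03, -4.31071115e+01, -2.44481599e+01,  7.18312338e-02,
        4.79842233e-02,  2.10250633e-06]), 'tool_pos': array([207.21257461, 482.3976522 , 196.34540252]), 'tcp_rot': array([ 3.14148819e+00, -3.83107780e-05,  2.73583858e+00]), 'contact_force': array([ 0.32322229, -0.30573284,  0.00420916]), 'moment': array([ 0.03649662, -0.02498812, -0.01839021]), 'finger_force': 0.0, 'grip_width': 91.36152197926472}
```

View pics/scene0.png

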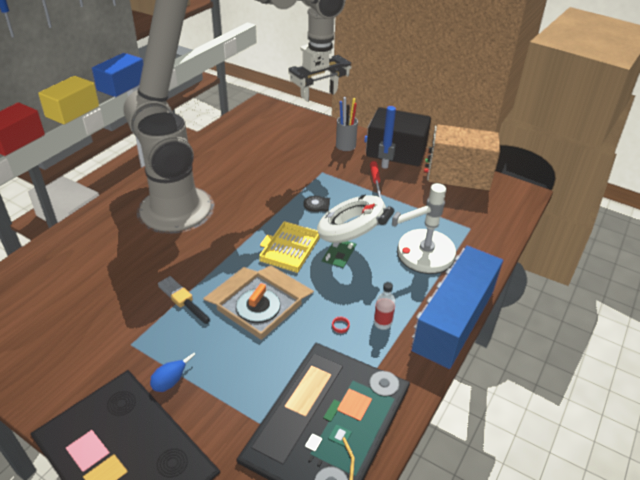

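View pics/top0.png

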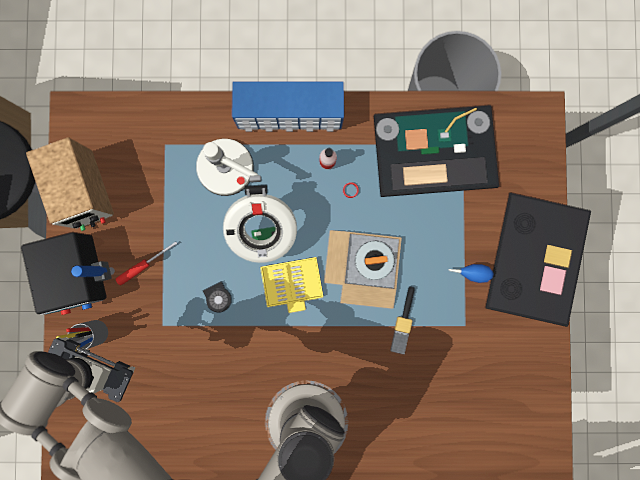

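The scene view shows the lens in its carton near (257,303) and the lamp head at (352,217). In the top view the lens and lifter are at (375,260) and the ring at (260,228), with the red catch at (257,209) on the far side. Next I work out coarse positions and a viewing pose for the wrist camera.

```bash
cat >> h.py <<'E'
def plan(P,R,n=None,p0=None,R0=None):
    """rows from the present (or given) pose to P (mm), R (3x3)"""
    o=bot.get_obs(); p=np.array(o['tool_pos']) if p0 is None else p0; A=rot(o['tcp_rot']) if R0 is None else R0
    w=Ro.from_matrix(A.T@R).as_rotvec(); d=P-p
    n=n or int(max(np.ceil(np.linalg.norm(d)/48),np.ceil(np.linalg.norm(w)/.148),1))
    rows=[]
    for i in range(n):
        B=A@Ro.from_rotvec(w*i/n).as_matrix(); rows.append(np.round(np.r_[B.T@d/n,w/n],[1,1,1,4,4,4]).tolist() if 0 else [round(float(x),1) for x in B.T@d/n]+[round(float(x),4) for x in w/n])
    print(n,rows); return rows
def down(yaw): return Ro.from_euler('xyz',[np.pi,0,yaw]).as_matrix()
E
python3 - <<'E'
from h import *
T=cam('top');S=cam('scene')
m=np.load('m_top_lifter_grip.npy'); ys,xs=np.nonzero(m); P=onz(T,np.c_[xs,ys],54+10)
c=P.mean(0); u,s,v=np.linalg.svd(P-c); print('grip top',c,v[0],s)
ms=np.load('m_scene_lifter_grip.npy'); ys,xs=np.nonzero(ms); P=onz(S,np.c_[xs,ys],57); c2=P.mean(0);print('grip scene',c2)
m=np.load('m_top_lens_disc.npy'); ys,xs=np.nonzero(m); print('lens',onz(T,[[xs.mean(),ys.mean()]],20))
print('ring', onz(T,[[260,228],[257,209],[262,246]],145))
o=bot.get_obs(); print(o['tool_pos'])
E
```

```text
grip top [ 457.25470434 -191.74773847   64.        ] [ 0.1009701  -0.99488946 -0.        ] [198.92523119  58.4883644    0.        ]
grip scene [ 456.05916128 -190.46044168   57.        ]
lens [[ 457.24808448 -193.24962969   20.        ]]
ring [[536.67801133 118.27627594 145.        ]
 [586.04706117 126.3206359  145.        ]
 [490.06799646 112.85972209 145.        ]]
[207.21257461 482.3976522  196.34540252]
```

```bash
python3 - <<'E'
from h import *
r=plan(np.array([535,140,280.]),down(1.71),12)
E
```

```text
12 [[-36.4, -15.4, -7.0, 0.0, -0.0, 0.0855], [-37.5, -12.3, -7.0, 0.0, -0.0, 0.0855], [-38.5, -9.0, -7.0, 0.0, -0.0, 0.0855], [-39.1, -5.7, -7.0, 0.0, -0.0, 0.0855], [-39.4, -2.3, -7.0, 0.0, -0.0, 0.0855], [-39.5, 1.0, -7.0, 0.0, -0.0, 0.0855], [-39.3, 4.4, -7.0, 0.0, -0.0, 0.0855], [-38.7, 7.7, -7.0, 0.0, -0.0, 0.0855], [-37.9, 11.0, -7.0, 0.0, -0.0, 0.0855], [-36.9, 14.2, -7.0, 0.0, -0.0, 0.0855], [-35.5, 17.3, -7.0, 0.0, -0.0, 0.0855], [-33.9, 20.3, -7.0, 0.0, -0.0, 0.0855]]
```

```bash
python3 -m jog '[[-36.4,-15.4,-7,0,0,0.0855],[-37.5,-12.3,-7,0,0,0.0855],[-38.5,-9,-7,0,0,0.0855],[-39.1,-5.7,-7,0,0,0.0855],[-39.4,-2.3,-7,0,0,0.0855],[-39.5,1,-7,0,0,0.0855],[-39.3,4.4,-7,0,0,0.0855],[-38.7,7.7,-7,0,0,0.0855],[-37.9,11,-7,0,0,0.0855],[-36.9,14.2,-7,0,0,0.0855],[-35.5,17.3,-7,0,0,0.0855],[-33.9,20.3,-7,0,0,0.0855]]' 100
python3 -m jog '[[0,0,0,0,0,0],[0,0,0,0,0,0]]'
cat > look.py <<'E'
import sys,pickle
from h import *
tag=sys.argv[1]; tg=sys.argv[2:]
C=cam('wrist'); img=bot.capture('wrist'); save(tag,img); M={}
for t in tg:
    r=bot.outline_of(t,'wrist'); print(t,[(round(x['p'],2),np.round(x['pixel'],1).tolist(),int(x['mask'].sum())) for x in r[:2]])
    if r: M[t]=r[0]['mask']
pickle.dump((C,img,M),open(tag+'.pkl','wb'))
E
python3 look.py w1 catch_nose claw_tip cell_rim lamp_head
python3 - <<'E'
from h import *
n=np.array([-np.sin(.42),-.14*np.sin(.42),np.cos(.42)])
y=np.array([-.14,.99,0]);y/=np.linalg.norm(y); z=-n/np.linalg.norm(n); z-=y*(y@z); z/=np.linalg.norm(z)
R=np.c_[y,np.cross(z,y),z]
plan(np.array([537,118,138])-140*z-20*y*-1,R)
E
```

```text
time: 2.0
tool_pos: [536.0, 138.6, 280.7]
tcp_rot: [3.141, -0.0, 1.706]
contact_force: [0.6, 0.0, 0.9]
grip_width: 91.9
finger_force: 0.0
time: 2.2
tool_pos: [535.2, 139.4, 279.9]
tcp_rot: [-3.141, -0.0, 1.709]
contact_force: [-0.3, 0.3, 0.2]
grip_width: 91.7
finger_force: 0.0
catch_nose [(0.58, [375.0, 253.0], 872)]
claw_tip [(0.76, [354.2, 229.0], 22046), (0.42, [372.5, 374.4], 191)]
cell_rim [(0.6, [353.3, 233.1], 21694)]
lamp_head []
3 [[-1.0, -19.4, 4.9, -0.1412, -0.0001, 0.0001], [-1.0, -19.9, 2.2, -0.1412, -0.0001, 0.0001], [-1.0, -20.0, -0.7, -0.1412, -0.0001, 0.0001]]
```

View pics/w1.png

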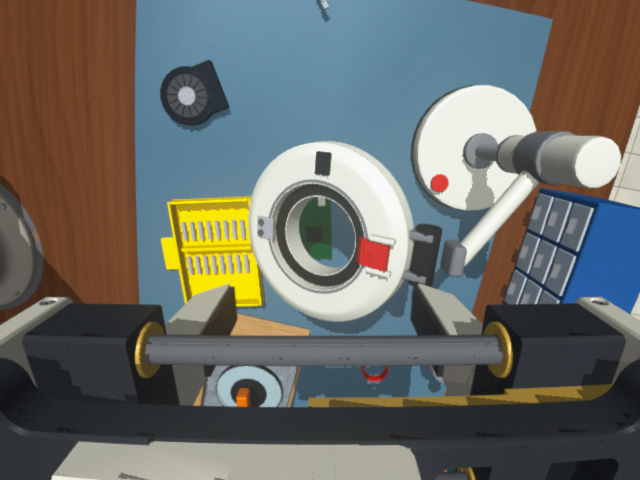

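The wrist view shows the ring centred near (325,235), with the claw at (265,228), the red catch at (375,254) and a black switch at (323,163). I take a second, tilted view to triangulate.

```bash
python3 -m jog '[[-1,-19.4,4.9,-0.1412,0,0],[-1,-19.9,2.2,-0.1412,0,0],[-1,-20,-0.7,-0.1412,0,0],[0,0,0,0,0,0],[0,0,0,0,0,0]]'
python3 look.py w2 catch_nose claw_tip cell_rim
python3 - <<'E'
import cv2,numpy as np
a=cv2.imread('pics/w1.png')[130:330,235:435]; b=cv2.imread('pics/w2.png')
cv2.imwrite('pics/w1c.png',cv2.resize(a,(600,600),interpolation=cv2.INTER_CUBIC))
E
```

```text
time: 2.95
tool_pos: [475.5, 129.4, 265.3]
tcp_rot: [2.719, -0.0, 1.711]
contact_force: [1.6, -0.1, 1.3]
grip_width: 91.8
finger_force: 0.0
catch_nose [(0.84, [385.3, 245.1], 892)]
claw_tip [(0.95, [340.9, 207.3], 23129)]
cell_rim [(0.6, [348.0, 210.1], 22755)]
```

View pics/w1c.png

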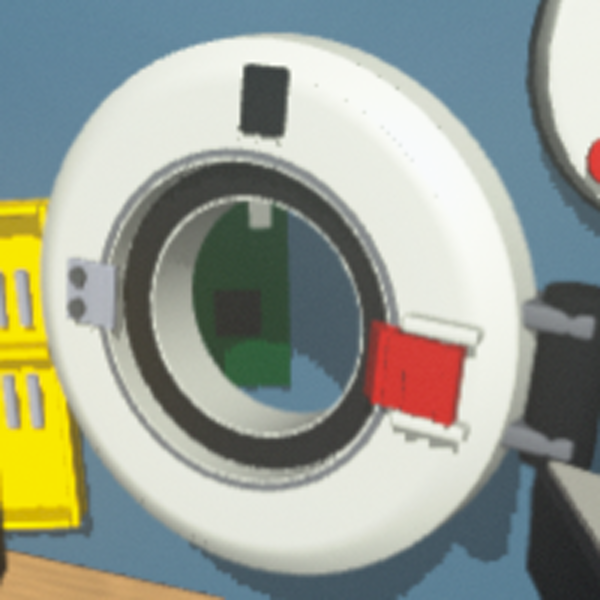

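View pics/w2.png

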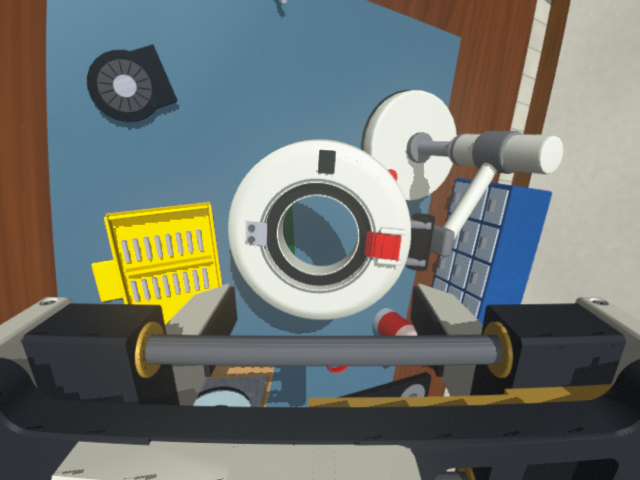

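```bash
cat > fit.py <<'E'
from h import *
import pickle
from scipy.optimize import least_squares
D=[pickle.load(open(f'w{i}.pkl','rb')) for i in (1,2)]
def frame(q):
    yaw,t=q[3],q[4]; x=np.array([np.cos(yaw)*np.cos(t),np.sin(yaw)*np.cos(t),np.sin(t)]); y=np.array([-np.sin(yaw),np.cos(yaw),0]); return q[:3],np.c_[x,y,np.cross(x,y)]
obs=[]
seeds=[(325,235),(317,234)]
for (C,img,M),s in zip(D,seeds):
    g=cv2.cvtColor(img,cv2.COLOR_RGB2HSV).astype(int); v=g[...,2]; dark=((v<95)&(g[...,1]<60)).astype(np.uint8)
    yy,xx=np.mgrid[:480,:640]; dark[(xx-s[0])**2+(yy-s[1])**2>68**2]=0
    dark=cv2.morphologyEx(dark,cv2.MORPH_CLOSE,np.ones((3,3)))
    n,l,st,_=cv2.connectedComponentsWithStats(dark,connectivity=4); k=1+np.argmax(st[1:,4]); 
    cs,h=cv2.findContours((l==k).astype(np.uint8),cv2.RETR_CCOMP,cv2.CHAIN_APPROX_NONE)
    out=max([c for c,hh in zip(cs,h[0]) if hh[3]<0],key=cv2.contourArea)[:,0]
    inn=max([c for c,hh in zip(cs,h[0]) if hh[3]>=0],key=cv2.contourArea)[:,0]
    r=((g[...,0]<6)|(g[...,0]>174))&(g[...,1]>150)&(abs(xx-s[0]-50)<30)&(abs(yy-s[1]-15)<30)
    rows=[y for y in range(480) if r[y].sum()>5]; tip=np.mean([[np.nonzero(r[y])[0][0]-.5,y] for y in rows[2:-2]],0) if len(rows)>5 else None
    print(st[k],len(out),len(inn),'tip',tip,len(rows)); obs.append((C,inn.astype(float),out.astype(float),tip))
claw=[(273.3,229),None]
def plane(C,px,c,R,z):
    t,v=ray(C,px); n=R[:,2]; P=t+v*((((c+z*n)-t)@n)/(v@n))[:,None]; return (P-c)@R
def res(q,parts=False):
    c,R=frame(q); out=[];o=[]
    for i,(C,inn,ou,tip) in enumerate(obs):
        a=np.linalg.norm(plane(C,inn,c,R,0)[:,:2],axis=1)-42
        b=np.linalg.norm(plane(C,ou,c,R,0)[:,:2],axis=1)-56
        t=plane(C,tip[None],c,R,9.5)[0]-[49.5,0,0]
        o+=[np.median(abs(a)),np.median(abs(b)),t]
        out+=[a/5,b/8,t[:2]*[.5,2]]
        if claw[i] is not None:
            k=plane(C,claw[i],c,R,13.5)[0]-[-50.5,0,0]; out.append(k[:2]*[.5,2]); o.append(k)
    return o if parts else np.concatenate(out)
s=least_squares(res,[537,118,135,0.,.43],loss='soft_l1',f_scale=.3)
print(s.x,np.degrees(s.x[4]),[np.round(x,2) for x in res(s.x,1)])
pickle.dump(s.x,open('lamp.pkl','wb'))
c,R=frame(s.x); th=np.linspace(0,2*np.pi,200); tiles=[]
for (C,img,M),sd in zip(D,seeds):
    f=3; im=cv2.resize(img[sd[1]-65:sd[1]+65,sd[0]-65:sd[0]+65],None,fx=3,fy=3,interpolation=cv2.INTER_CUBIC)
    def pts(P): return ((proj(C,c+np.array(P)@R.T)-[sd[0]-65-.5+.0,sd[1]-65-.5])*3).astype(int)
    for r,z,col in ((42,0,(0,255,0)),(56,0,(255,0,255)),(56,10,(0,255,255))):
        cv2.polylines(im,[pts(np.c_[r*np.cos(th),r*np.sin(th),0*th+z])],True,col,1)
    for P in ([[49.5,-12,9.5],[49.5,12,9.5]],[[-50.5,-12,13.5],[-50.5,12,13.5]]): cv2.polylines(im,[pts(P)],False,(0,0,255),1)
    tiles.append(im)
save('fit',np.hstack(tiles))
E
python3 fit.py
```

```text
[ 276  184   87  102 2190] 269 226 tip [359.42592593 254.        ] 31
[ 267  184  104  101 2871] 298 244 tip [365.90909091 245.5       ] 26
[ 5.30986130e+02  1.22103154e+02  1.29719319e+02 -5.76554529e-03
  5.23163494e-01] 29.975060214664115 [np.float64(1.85), np.float64(3.39), array([ 3.65, -1.67,  9.5 ]), array([ 3.16, -2.34, 13.5 ]), np.float64(1.85), np.float64(2.64), array([ 0.76, -0.13,  9.5 ])]
```

View pics/fit.png

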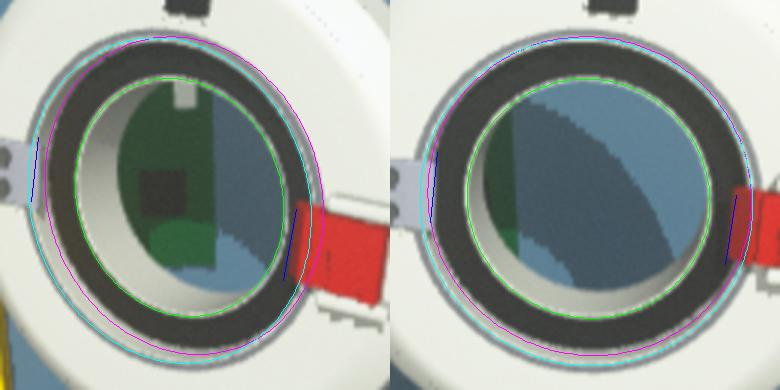

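```bash
python3 - <<'E'
s=open('fit.py').read()
s=s.replace("claw=[(273.3,229),None]","claw=[(273.3,229),(267.5,231.3)]\nobs[0]=obs[0][:3]+(np.array([359.,250.5]),)\nobs[1]=obs[1][:3]+(np.array([365.6,245.]),)")
s=s.replace("-42\n","-q[5]\n").replace("-56\n","-q[6]\n").replace("0.,.43]","0.,.43,43,54]").replace("return o if parts else np.concatenate(out)","out.append([(q[2]-135)/6])\n    return o if parts else np.concatenate(out)")
s=s.replace("a/5,b/8","a/8,b/8").replace("[.5,2]","[1,1.5]")
open('fit.py','w').write(s)
E
python3 fit.py
```

```text
[ 276  184   87  102 2190] 269 226 tip [359.42592593 254.        ] 31
[ 267  184  104  101 2871] 298 244 tip [365.90909091 245.5       ] 26
[5.30495403e+02 1.22239613e+02 1.30122030e+02 4.10530981e-02
 5.42532673e-01 4.39487751e+01 5.31531751e+01] 31.084832422969598 [np.float64(0.73), np.float64(1.02), array([3.66, 0.09, 9.5 ]), array([ 3.31, -0.39, 13.5 ]), np.float64(0.24), np.float64(0.6), array([ 0.68, -1.23,  9.5 ]), array([ 1.85,  2.05, 13.5 ])]
```

View pics/fit.png

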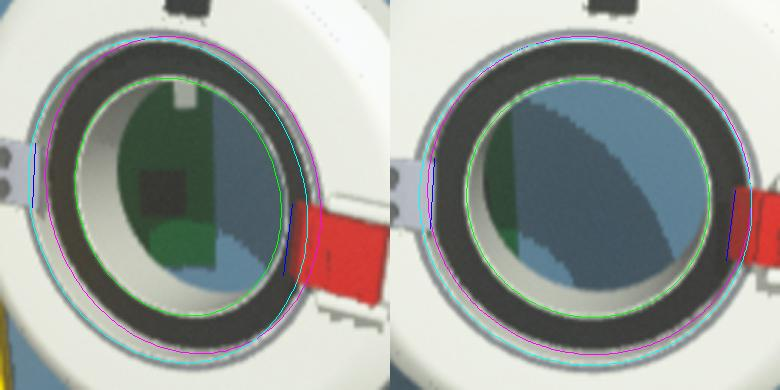

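```bash
python3 - <<'E'
s=open('fit.py').read()
s=s.replace("    r=((g[...,0]<6)","""    white=((v>205)&(g[...,1]<35)).astype(np.uint8); ths=np.linspace(0,2*np.pi,180,endpoint=False); out=[]
    for a in ths:   # radial: from outside inward, first non-white pixel after the white body
        if abs(np.angle(np.exp(1j*(a-.25))))<.5 or abs(np.angle(np.exp(1j*(a-np.pi))))<.35: continue
        rr=np.arange(69,35,-.25); X=s[0]+rr*np.cos(a); Y=s[1]+rr*np.sin(a)
        w=cv2.remap(v.astype(np.float32),X[None].astype(np.float32),Y[None].astype(np.float32),cv2.INTER_LINEAR)[0]
        k=np.argmax(w<185)
        if k>8 and w[:k].min()>185: out.append([X[k],Y[k]])
    out=np.array(out)
    r=((g[...,0]<6)""",1)
s=s.replace("plane(C,ou,c,R,0)","plane(C,ou,c,R,10)").replace(",43,54]",",43,57]").replace("b/8","b/5")
s=s.replace("    tiles.append(im)","""    for p in obs[len(tiles)][2]: cv2.circle(im,tuple(((p-[sd[0]-65.5,sd[1]-65.5])*3).astype(int)),1,(255,0,0),-1)
    tiles.append(im)""")
open('fit.py','w').write(s)
E
python3 fit.py
```

```text
Traceback (most recent call last):
  File "fit.py", line 27, in <module>
    print(st[k],len(out),len(inn),'tip',tip,len(rows)); obs.append((C,inn.astype(float),out.astype(float),tip))
          ~~^^^
IndexError: index 111 is out of bounds for axis 0 with size 30
```

That view only repeated the stale overlay: the script crashed on a reused variable name before redrawing. Fixing it and reading numbers only.

```bash
sed -i 's/print(st\[k\],len/print(len/' fit.py; python3 fit.py
python3 - <<'E'
exec(open('fit.py').read().split("s=least_squares")[0])
for f in (.1,.3,1.):
  for drop in (None,0,1):
    ob=obs; 
    s=least_squares(res,[531,122,132,0.04,.45,43,57],loss='soft_l1',f_scale=f); print(f,np.round(s.x,3),round(s.cost,2)); break
for t in (19,22,25,28,31):
    g=lambda q: res(np.r_[q[:4],np.radians(t),q[4:]])
    s=least_squares(g,[531,122,132,0.04,43,57],loss='soft_l1',f_scale=.3); print(t,np.round(s.x,2),round(s.cost,2))
    print([np.round(x,1) for x in res(np.r_[s.x[:4],np.radians(t),s.x[4:]],1)])
E
```

```text
123 226 tip [359.42592593 254.        ] 31
123 244 tip [365.90909091 245.5       ] 26
[5.31810219e+02 1.21817476e+02 1.28227689e+02 2.02661873e-02
 5.10487883e-01 4.39580941e+01 5.92507230e+01] 29.248801197803676 [np.float64(0.31), np.float64(0.29), array([1.6 , 0.02, 9.5 ]), array([ 2.15, -1.19, 13.5 ]), np.float64(0.26), np.float64(0.18), array([ 0.43, -0.96,  9.5 ]), array([ 1.03,  1.3 , 13.5 ])]
123 226 tip [359.42592593 254.        ] 31
123 244 tip [365.90909091 245.5       ] 26
0.1 [5.31736e+02 1.21796e+02 1.28069e+02 2.40000e-02 5.14000e-01 4.40300e+01
 5.92990e+01] 2.42
0.3 [5.31810e+02 1.21817e+02 1.28228e+02 2.00000e-02 5.10000e-01 4.39580e+01
 5.92510e+01] 4.99
1.0 [5.32043e+02 1.21741e+02 1.28104e+02 1.30000e-02 5.06000e-01 4.39200e+01
 5.92390e+01] 9.1
19 [ 5.3171e+02  1.2189e+02  1.2904e+02 -4.0000e-02  4.3150e+01  5.8230e+01] 21.87
[np.float64(1.3), np.float64(1.3), array([-2.5, -0. ,  9.5]), array([ 5. , -1.3, 13.5]), np.float64(1.0), np.float64(0.7), array([-0.1, -0.2,  9.5]), array([-0.4,  0.2, 13.5])]
22 [ 5.3183e+02  1.2183e+02  1.2858e+02 -3.0000e-02  4.3280e+01 
[... 256 characters left out ...]
01  5.8700e+01] 9.14
[np.float64(0.8), np.float64(0.8), array([-0.4, -0. ,  9.5]), array([ 3.6, -1.3, 13.5]), np.float64(0.6), np.float64(0.4), array([ 0.1, -0.7,  9.5]), array([ 0.6,  0.8, 13.5])]
28 [5.3184e+02 1.2180e+02 1.2826e+02 1.0000e-02 4.3800e+01 5.9060e+01] 5.41
[np.float64(0.4), np.float64(0.4), array([ 1. , -0. ,  9.5]), array([ 2.6, -1.2, 13.5]), np.float64(0.3), np.float64(0.2), array([ 0.3, -0.9,  9.5]), array([ 0.9,  1.2, 13.5])]
31 [5.3176e+02 1.2185e+02 1.2820e+02 3.0000e-02 4.4200e+01 5.9540e+01] 5.93
[np.float64(0.3), np.float64(0.3), array([2.6, 0.2, 9.5]), array([ 1.5, -1.3, 13.5]), np.float64(0.3), np.float64(0.3), array([ 0.7, -1. ,  9.5]), array([ 1.1,  1.4, 13.5])]
```

```bash
python3 - <<'E'
from h import *
plan(np.array([457,-170,170.]),down(1.67),9)
E
```

```text
9 [[-32.6, -11.0, 6.9, 0.0474, -0.0009, 0.0044], [-32.6, -10.5, 7.4, 0.0474, -0.0009, 0.0044], [-32.7, -10.0, 7.9, 0.0474, -0.0009, 0.0044], [-32.7, -9.5, 8.4, 0.0474, -0.0009, 0.0044], [-32.7, -8.9, 8.9, 0.0474, -0.0009, 0.0044], [-32.8, -8.3, 9.3, 0.0474, -0.0009, 0.0044], [-32.8, -7.7, 9.8, 0.0474, -0.0009, 0.0044], [-32.8, -7.1, 10.1, 0.0474, -0.0009, 0.0044], [-32.8, -6.5, 10.5, 0.0474, -0.0009, 0.0044]]
```

```bash
python3 -m jog '[[-32.6,-11,6.9,0.0474,-0.0009,0.0044],[-32.6,-10.5,7.4,0.0474,-0.0009,0.0044],[-32.7,-10,7.9,0.0474,-0.0009,0.0044],[-32.7,-9.5,8.4,0.0474,-0.0009,0.0044],[-32.7,-8.9,8.9,0.0474,-0.0009,0.0044],[-32.8,-8.3,9.3,0.0474,-0.0009,0.0044],[-32.8,-7.7,9.8,0.0474,-0.0009,0.0044],[-32.8,-7.1,10.1,0.0474,-0.0009,0.0044],[-32.8,-6.5,10.5,0.0474,-0.0009,0.0044],[0,0,0,0,0,0],[0,0,0,0,0,0]]'
python3 look.py w3 lifter_grip lens_disc
python3 - <<'E'
from h import *
import pickle
C,img,M=pickle.load(open('w3.pkl','rb'))
h=cv2.cvtColor(img,cv2.COLOR_RGB2HSV).astype(int)
m=M.get('lifter_grip')
o=((h[...,0]>5)&(h[...,0]<18)&(h[...,1]>170)&(h[...,2]>90)).astype(np.uint8)
n,l,st,ce=cv2.connectedComponentsWithStats(o); k=1+np.argmax(st[1:,4]); print(st[k],ce[k])
# top face: brightest part
ys,xs=np.nonzero(l==k); v=h[ys,xs,2]; print(np.histogram(v,8))
rect=cv2.minAreaRect(np.c_[xs,ys].astype(np.float32)); print('rect',rect); B=onz(C,cv2.boxPoints(rect),66); print('box z66',B.round(1),B.mean(0))
if m is not None:
  ys,xs=np.nonzero(m); rect=cv2.minAreaRect(np.c_[xs,ys].astype(np.float32)); B=onz(C,cv2.boxPoints(rect),66);print('mask',rect,B.mean(0))
if 'lens_disc' in M:
  cs,_=cv2.findContours(M['lens_disc'].astype(np.uint8),0,1); c=max(cs,key=cv2.contourArea)[:,0]; P=onz(C,c,20)[:,:2]
  e=cv2.fitEllipse(P.astype(np.float32)); print('lens ellipse world z20',e)
s=(int(ce[k][0]),int(ce[k][1])); save('w3c',cv2.resize(img[max(0,s[1]-100):s[1]+100,s[0]-130:s[0]+130],None,fx=3,fy=3,interpolation=cv2.INTER_CUBIC)); print(s)
E
```

```text
time: 4.25
tool_pos: [455.5, -171.3, 167.9]
tcp_rot: [-3.138, -0.001, 1.668]
contact_force: [-0.7, 0.9, 0.7]
grip_width: 92.1
finger_force: 0.0
lifter_grip [(0.62, [322.2, 250.9], 1277)]
lens_disc [(0.79, [320.8, 237.1], 8421)]
[ 312  218   20   66 1194] [321.96649916 249.9958124 ]
(array([ 16,  13,  29,  35,  41,  80, 137, 843]), array([159.   , 170.375, 181.75 , 193.125, 204.5  , 215.875, 227.25 ,
       238.625, 250.   ]))
rect ((322.0790710449219, 250.47683715820312), (65.46765899658203, 18.824947357177734), 87.70938873291016)
box z66 [[ 443.1 -158.3   66. ]
 [ 459.5 -156.    66. ]
 [ 468.4 -218.2   66. ]
 [ 451.  -220.7   66. ]] [ 455.49206017 -188.28789577   66.        ]
mask ((322.26727294921875, 250.53118896484375), (65.53643035888672, 19.960657119750977), 87.56334686279297) [ 455.66932367 -188.32489029   66.        ]
lens ellipse world z20 ((455.87725830078125, -190.86276245117188), (108.85089111328125, 109.46304321289062), 123.72891998291016)
(321, 249)
```

```bash
python3 - <<'E'
from h import *
R=down(1.70)
r=plan(np.array([455.8,-190.5,75.]),R,4)
plan(np.array([455.8,-190.5,38.]),R,4,np.array([455.8,-190.5,75.]),R)
E
```

```text
4 [[-5.2, -0.3, 23.5, -0.0005, -0.0, -0.0073], [-5.2, -0.3, 23.5, -0.0005, -0.0, -0.0073], [-5.1, -0.4, 23.5, -0.0005, -0.0, -0.0073], [-5.1, -0.4, 23.5, -0.0005, -0.0, -0.0073]]
4 [[0.0, -0.0, 9.2, 0.0, 0.0, 0.0], [0.0, -0.0, 9.2, 0.0, 0.0, 0.0], [0.0, -0.0, 9.2, 0.0, 0.0, 0.0], [0.0, -0.0, 9.2, 0.0, 0.0, 0.0]]
```

```bash
python3 -m jog '[[-5.2,-0.3,23.5,0,0,-0.008],[-5.2,-0.3,23.5,0,0,-0.008],[-5.1,-0.4,23.5,0,0,-0.008],[-5.1,-0.4,23.5,0,0,-0.008],[0,0,9.2,0,0,0],[0,0,9.2,0,0,0],[0,0,9.2,0,0,0],[0,0,9.2,0,0,0],[0,0,0,0,0,0],[0,0,0,0,0,0]]'
python3 -m jog '[[0,0,0,0,0,0],[0,0,0,0,0,0],[0,0,0,0,0,0],[0,0,0,0,0,0],[0,0,0,0,0,0],[0,0,0,0,0,0]]' 0
```

```text
time: 5.4
tool_pos: [455.1, -191.0, 37.8]
tcp_rot: [-3.139, -0.0, 1.702]
contact_force: [-0.7, -0.1, 0.2]
grip_width: 91.8
finger_force: 0.0
time: 6.0
tool_pos: [454.9, -191.1, 37.7]
tcp_rot: [-3.139, -0.0, 1.702]
contact_force: [-0.2, -0.2, -0.2]
grip_width: 48.6
finger_force: 0.0
```

```bash
python3 -m jog '[[0,0,0,0,0,0],[0,0,0,0,0,0],[0,0,0,0,0,0],[0,0,0,0,0,0],[0,0,0,0,0,0],[0,0,0,0,0,0],[0,0,0,0,0,0],[0,0,0,0,0,0]]'
```

```text
time: 6.8
tool_pos: [454.9, -191.1, 37.6]
tcp_rot: [-3.139, -0.0, 1.702]
contact_force: [-0.4, 0.3, 0.8]
grip_width: 0.6
finger_force: 0.0
```

```bash
python3 look.py w4 lifter_grip; python3 -c "
from h import *
print(bot.get_obs())"
```

```text
lifter_grip [(0.73, [326.8, 260.0], 1542)]
{'time': 6.9, 'joint_positions': array([-0.5520423 ,  0.48084613,  1.81126636, -0.00199882,  0.85212971,
       -0.68162507]), 'dq': array([-8.35793496e-04,  1.24293896e-03, -6.37354942e-05, -3.23861822e-04,
       -4.62746963e-04,  2.59571993e-03]), 'tau': array([ 6.15727458e-05, -4.34639704e+01, -1.77259237e+01,  2.47008819e-02,
        9.28449025e-02, -2.74110007e-04]), 'tool_pos': array([ 454.92500703, -191.08385036,   37.62310002]), 'tcp_rot': array([-3.13858867e+00, -5.04395636e-04,  1.70169632e+00]), 'contact_force': array([-0.11870774,  0.01716123, -0.04754837]), 'moment': array([-1.54014979e-01,  8.13075953e-02, -4.52901310e-05]), 'finger_force': 0.0, 'grip_width': 0.4246048062316673}
```

View pics/w4.png

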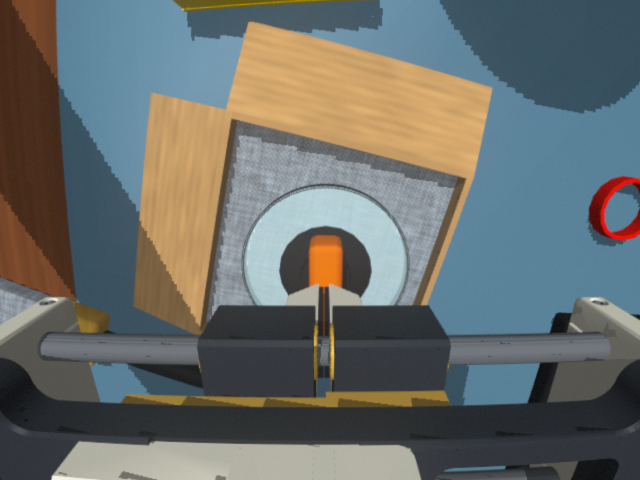

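The wrist view shows the jaws closed at (324,290), right on the bar's line, but with no bar between them. The fingertips project about 26 mm short of the stated TCP, so they closed just above the bar, whose top is at z = 66. I check the reported offset, then open, go lower and re-grip while watching the force.

```bash
python3 -c "
from h import *
print(bot.grip_point_offset)"
python3 -m jog '[[0,0,0,0,0,0],[0,0,0,0,0,0],[0,0,0,0,0,0],[0,0,0,0,0,0],[0,0,0,0,0,0],[0,0,0,0,0,0],[0,0,0,0,0,0]]' 50
python3 -m jog '[[0,0.6,5,0,0,0],[0,0,5,0,0,0],[0,0,5,0,0,0],[0,0,5,0,0,0],[0,0,0,0,0,0]]'
```

```text
18.8
time: 7.6
tool_pos: [454.9, -191.1, 37.6]
tcp_rot: [-3.139, -0.001, 1.702]
contact_force: [-0.4, 0.0, -0.3]
grip_width: 45.1
finger_force: 0.0
time: 8.1
tool_pos: [454.9, -190.7, 16.7]
tcp_rot: [-3.137, -0.002, 1.702]
contact_force: [0.8, -0.2, 0.2]
grip_width: 45.6
finger_force: 0.0
```

```bash
python3 -m jog '[[0,0.5,3,0,0,0],[0,0,2,0,0,0],[0,0,0,0,0,0]]'
python3 -m jog '[[0,0,0,0,0,0],[0,0,0,0,0,0],[0,0,0,0,0,0],[0,0,0,0,0,0],[0,0,0,0,0,0],[0,0,0,0,0,0],[0,0,0,0,0,0]]' 0
```

```text
time: 8.4
tool_pos: [455.8, -190.8, 12.4]
tcp_rot: [-3.138, -0.001, 1.702]
contact_force: [0.3, 0.1, 0.2]
grip_width: 45.8
finger_force: 0.0
time: 9.1
tool_pos: [455.9, -191.0, 12.7]
tcp_rot: [-3.139, -0.0, 1.702]
contact_force: [-1.4, -0.5, 2.2]
grip_width: 17.4
finger_force: 30.0
```

Gripped: 30 N at 17.4 mm. The pads confirm the offset, so the lens centre sits at about tool (0, 0, −3.3). Now lift and compute the approach.

```bash
python3 -m jog '[[0,0,-2,0,0,0],[0,0,-4,0,0,0],[0,0,-8,0,0,0],[0,0,-15,0,0,0],[0,0,-25,0,0,0],[0,0,-35,0,0,0],[0,0,-35,0,0,0],[0,0,-25,0,0,0],[0,0,-15,0,0,0],[0,0,-6,0,0,0],[0,0,0,0,0,0]]'
cat > asm.py <<'E'
from h import *
import pickle
LT=np.array([0.,0,-3.3])          # lens centre in the tool frame
def frame(q):
    yaw,t=q[3],q[4]; x=np.array([np.cos(yaw)*np.cos(t),np.sin(yaw)*np.cos(t),np.sin(t)]); y=np.array([-np.sin(yaw),np.cos(yaw),0]); return q[:3],np.c_[x,y,np.cross(x,y)]
def tool(q,a,X,lift,sink=0,y=0,LT=LT):
    """tool pose with the lens tilted a deg, low bottom edge at (X,lift) in the lamp frame"""
    c,R=frame(q); a=np.radians(a); u=np.array([np.cos(a),0,np.sin(a)]); n=np.array([-np.sin(a),0,np.cos(a)])
    p=np.array([X,y,lift])+55*u+4*n; P=c+R@p-[0,0,sink]; u=R@u;n=R@n; T=np.c_[R[:,1],u,-n]
    return P-T@LT,T
E
python3 - <<'E'
from asm import *
q=pickle.load(open('lamp.pkl','rb'))[:5]; print(q)
P,T=tool(q,12,-46,45); print(P,Ro.from_matrix(T).as_euler('xyz'))
plan(P,T,12)
E
```

```text
time: 10.2
tool_pos: [456.6, -191.0, 183.4]
tcp_rot: [-3.14, 0.0, 1.702]
contact_force: [0.2, 0.4, -1.9]
grip_width: 17.7
finger_force: 30.0
[5.31810219e+02 1.21817476e+02 1.28227689e+02 2.02661873e-02
 5.10487883e-01]
[510.58257565 121.38721381 181.80418427] [2.42166526 0.         1.59106251]
12 [[25.2, 7.9, 0.1, -0.0601, -0.0033, 0.0088], [25.3, 7.6, 0.5, -0.0601, -0.0033, 0.0088], [25.4, 7.4, 0.9, -0.0601, -0.0033, 0.0088], [25.4, 7.1, 1.2, -0.0601, -0.0033, 0.0088], [25.5, 6.8, 1.5, -0.0601, -0.0033, 0.0088], [25.6, 6.4, 1.8, -0.0601, -0.0033, 0.0088], [25.6, 6.1, 2.1, -0.0601, -0.0033, 0.0088], [25.7, 5.7, 2.4, -0.0601, -0.0033, 0.0088], [25.7, 5.3, 2.7, -0.0601, -0.0033, 0.0088], [25.8, 4.9, 2.9, -0.0601, -0.0033, 0.0088], [25.8, 4.5, 3.1, -0.0601, -0.0033, 0.0088], [25.9, 4.1, 3.3, -0.0601, -0.0033, 0.0088]]
```

```bash
python3 -m jog '[[25.2,7.9,0.1,-0.0601,-0.0033,0.0088],[25.3,7.6,0.5,-0.0601,-0.0033,0.0088],[25.4,7.4,0.9,-0.0601,-0.0033,0.0088],[25.4,7.1,1.2,-0.0601,-0.0033,0.0088],[25.5,6.8,1.5,-0.0601,-0.0033,0.0088],[25.6,6.4,1.8,-0.0601,-0.0033,0.0088],[25.6,6.1,2.1,-0.0601,-0.0033,0.0088],[25.7,5.7,2.4,-0.0601,-0.0033,0.0088],[25.7,5.3,2.7,-0.0601,-0.0033,0.0088],[25.8,4.9,2.9,-0.0601,-0.0033,0.0088],[25.8,4.5,3.1,-0.0601,-0.0033,0.0088],[25.9,4.1,3.3,-0.0601,-0.0033,0.0088]]'
python3 -m jog '[[0,0,0,0,0,0],[0,0,0,0,0,0]]'
python3 look.py w5 lens_disc catch_nose
cat > ov.py <<'E'
import sys
from asm import *
tag=sys.argv[1]; C,img,M=pickle.load(open(tag+'.pkl','rb')); q=pickle.load(open('lamp.pkl','rb'))[:5]
o=bot.get_obs(); Rt=rot(o['tcp_rot']); pt=np.array(o['tool_pos']); th=np.linspace(0,2*np.pi,200)
c,R=frame(q); L=pt+Rt@LT; print('lens in lamp',((L-c)@R).round(1),'axis',(-Rt[:,2]@R).round(3),'tilt',np.degrees(np.arcsin(Rt[:,2]@R[:,0])).round(1), 'F',o['contact_force'].round(1))
K=lambda P,f=2.5,x0=170,y0=130: ((proj(C,P)-[x0-.5,y0-.5])*f).astype(int)
im=cv2.resize(img[130:370,170:490],None,fx=2.5,fy=2.5,interpolation=cv2.INTER_CUBIC)
for z in (-4,4):
    Q=L+np.c_[55*np.cos(th),55*np.sin(th),0*th-z]@Rt.T; cv2.polylines(im,[K(Q)],True,(255,255,0) if z>0 else (255,128,0),1)
for r,z,col in ((42,0,(0,255,0)),(56,10,(0,255,255)),(95,0,(255,0,255))): cv2.polylines(im,[K(c+np.c_[r*np.cos(th),r*np.sin(th),0*th+z]@R.T)],True,col,1)
for P in ([[49.5,-12,9.5],[49.5,12,9.5]],[[56.6,-12,18],[56.6,12,18]],[[-50.5,-12,13.5],[-50.5,12,13.5]]): cv2.polylines(im,[K(c+np.array(P)@R.T)],False,(0,0,255),1)
save(tag+'o',im)
E
python3 ov.py w5
```

```text
time: 11.4
tool_pos: [504.6, 110.1, 190.9]
tcp_rot: [2.482, 0.008, 1.592]
contact_force: [0.6, -0.1, -2.1]
grip_width: 17.5
finger_force: 30.0
time: 11.6
tool_pos: [506.1, 109.3, 192.2]
tcp_rot: [2.48, 0.009, 1.593]
contact_force: [0.0, -0.5, -2.1]
grip_width: 18.1
finger_force: 30.0
lens_disc [(0.77, [322.4, 256.8], 18676)]
catch_nose [(0.84, [403.9, 223.2], 288)]
lens in lamp [  9.  -13.2  72. ] axis [-0.152  0.007  0.988] tilt 8.7 F [ 0.5 -0.2 -3.1]
```

View pics/w5o.png

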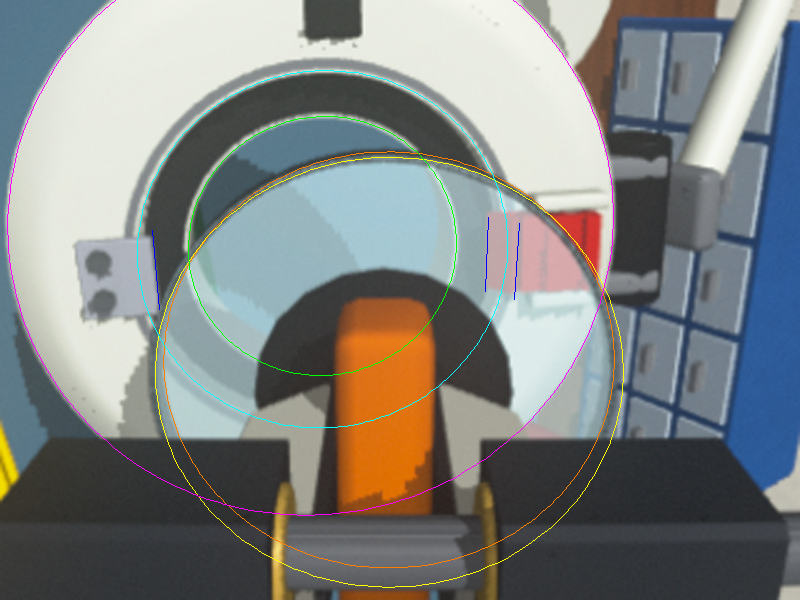

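The overlay matches well. The claw edge at (155,270), the nose line at (488,250) and the mouth ring all fit the lamp model within about 1 mm, and the held lens outline fits to 1–2 mm. Two rows were clipped, so the arm is short of the target. That was my tenth and last view, so from here I work from numbers. First I measure the lens offset in the tool frame from the image.

```bash
python3 - <<'E'
from asm import *
from scipy.optimize import least_squares
C,img,M=pickle.load(open('w5.pkl','rb')); o=bot.get_obs(); Rt=rot(o['tcp_rot']); pt=np.array(o['tool_pos'])
cs,_=cv2.findContours(M['lens_disc'].astype(np.uint8),0,cv2.CHAIN_APPROX_NONE); c=max(cs,key=cv2.contourArea)[:,0].astype(float)
c=c[c[:,1]<290]; print(len(c),c.min(0),c.max(0))
th=np.linspace(0,2*np.pi,720)
def model(x):
    P=np.vstack([pt+Rt@np.array([x[0],x[1],LT[2]])+np.c_[55*np.cos(th),55*np.sin(th),0*th+z]@Rt.T for z in (-4,4)])
    return cv2.convexHull(proj(C,P).astype(np.float32))
def res(x):
    h=model(x); return np.array([cv2.pointPolygonTest(h,(float(a),float(b)),True) for a,b in c])+x[2]
s=least_squares(res,[0,0,0],loss='soft_l1',diff_step=1e-3,x_scale=[1,1,1]); print(s.x, np.median(abs(s.fun)))
s=least_squares(lambda x:res([x[0],x[1],-.5]),[0.1,.1],loss='soft_l1',diff_step=1e-2); print(s.x, np.median(abs(s.fun)))
# orange bar centre in tool y at its top (tool z=-3.3-50)
h=cv2.cvtColor(img,cv2.COLOR_RGB2HSV).astype(int); b=(h[...,0]>5)&(h[...,0]<18)&(h[...,1]>170)
for v in (265,275,285,295,300):
    u=np.nonzero(b[v,280:360])[0]+280; t,r=ray(C,[[u.min()-.5,v],[u.max()+.5,v]]); n=Rt[:,2]; p0=pt+Rt@[0,0,-53.3]; P=t+r*(((p0-t)@n)/(r@n))[:,None]; print(v,((P-pt)@Rt).round(1)[:,:2].tolist())
E
```

```text
329 [228. 190.] [417. 289.]
[0.         0.         0.22314453] 1.9945054631059993
[ 1.00091122 -1.48131159] 0.5995850197896954
265 [[31.0, -8.9], [31.0, 7.0]]
275 [[26.3, -9.3], [26.4, 7.6]]
285 [[21.6, -9.9], [21.6, 7.7]]
295 [[16.7, -9.5], [16.8, 7.8]]
300 [[14.3, -9.5], [14.3, 7.8]]
```

```bash
sed -i 's/^LT=.*/LT=np.array([.6,-1.2,-3.3])/' asm.py; python3 - <<'E'
from asm import *
q=pickle.load(open('lamp.pkl','rb'))[:5]
P,T=tool(q,12,-45,18); print(P); plan(P,T,6)
P2,T2=tool(q,12,-45,6); plan(P2,T2,4,P,T)
E
```

```text
[525.5586722  121.09064051 159.52631514]
6 [[2.1, -0.9, 6.3, -0.0095, 0.0012, 0.0008], [2.1, -1.0, 6.3, -0.0095, 0.0012, 0.0008], [2.1, -1.0, 6.3, -0.0095, 0.0012, 0.0008], [2.1, -1.1, 6.3, -0.0095, 0.0012, 0.0008], [2.1, -1.1, 6.3, -0.0095, 0.0012, 0.0008], [2.1, -1.2, 6.3, -0.0095, 0.0012, 0.0008]]
4 [[0.0, -0.6, 2.9, 0.0, 0.0, 0.0], [0.0, -0.6, 2.9, 0.0, 0.0, 0.0], [0.0, -0.6, 2.9, 0.0, 0.0, 0.0], [0.0, -0.6, 2.9, 0.0, 0.0, 0.0]]
```

```bash
python3 -m jog '[[2.1,-0.9,6.3,-0.0095,0.0012,0.0008],[2.1,-1,6.3,-0.0095,0.0012,0.0008],[2.1,-1,6.3,-0.0095,0.0012,0.0008],[2.1,-1.1,6.3,-0.0095,0.0012,0.0008],[2.1,-1.1,6.3,-0.0095,0.0012,0.0008],[2.1,-1.2,6.3,-0.0095,0.0012,0.0008],[0,0,0,0,0,0],[0,0,0,0,0,0]]'
python3 look.py w6 lens_disc catch_nose claw_tip
cat > st.py <<'E'
from asm import *
import sys
q=pickle.load(open('lamp.pkl','rb'))[:5]; o=bot.get_obs(); Rt=rot(o['tcp_rot']); pt=np.array(o['tool_pos']); c,R=frame(q)
L=pt+Rt@LT; n=-Rt[:,2]; lo=L-55*Rt[:,1]-4*n; hi=L+55*Rt[:,1]-4*n; f=lambda p:((p-c)@R).round(1)
print('t',round(o['time'],2),'lens',f(L),'lowbot',f(lo),'highbot',f(hi),'tilt',np.degrees(np.arcsin(Rt[:,2]@R[:,0])).round(1),'roll',np.degrees(np.arcsin(Rt[:,2]@R[:,1])).round(1),'F',o['contact_force'].round(1),'Flamp',(o['contact_force']@R).round(1),'M',(np.array(o['moment'])@R).round(2))
E
python3 st.py
python3 - <<'E'
from asm import *
# refine: red catch left edge & claw inner edge seen in w6
C,img,M=pickle.load(open('w6.pkl','rb')); q=pickle.load(open('lamp.pkl','rb'))[:5]; c,R=frame(q)
g=cv2.cvtColor(img,cv2.COLOR_RGB2HSV).astype(int)
pr=lambda P: proj(C,c+np.array(P,float)@R.T).round(1)
print('nose pred',pr([[49.5,-12,9.5],[49.5,12,9.5],[56.6,-12,18],[56.6,12,18]]).tolist())
print('claw pred',pr([[-50.5,-12,13.5],[-50.5,12,13.5],[-50.5,12,10]]).tolist())
a=pr([[49.5,0,9.5]])[0].astype(int)
for y in range(a[1]-24,a[1]+25,6): print(y,[''.join('R' if (g[y,x,0]<8 or g[y,x,0]>170) and g[y,x,1]>40 else '.' for x in range(a[0]-25,a[0]+45))])
a=pr([[-50.5,0,13.5]])[0].astype(int)
for y in range(a[1]-24,a[1]+25,4): print(y,a[0]-20,g[y,a[0]-20:a[0]+24:2,2].tolist())
E
```

```text
time: 12.55
tool_pos: [524.6, 128.9, 190.7]
tcp_rot: [2.465, 0.014, 1.58]
contact_force: [-0.4, -0.1, -1.6]
grip_width: 18.2
finger_force: 30.0
lens_disc [(0.73, [320.1, 256.1], 18318), (0.54, [7.5, 84.3], 916)]
catch_nose []
claw_tip [(0.74, [225.5, 193.8], 22061)]
t 12.75 lens [22.8  8.2 61.3] lowbot [-30.7   8.1  48.2] highbot [77.7  8.1 66.5] tilt 9.6 roll -1.0 F [-0.6 -0.1 -2.9] Flamp [-2.  -0.1 -2.3] M [-0.08  0.7  -0.  ]
nose pred [[345.3, 273.7], [346.0, 244.2], [357.1, 277.6], [358.1, 247.4]]
claw pred [[210.6, 285.1], [206.8, 253.8], [207.6, 252.1]]
235 ['......................................................................']
241 ['......................................................................']
247 ['....................................RR..RRRRRRRRRRRRRRRRRRRRRRRRR..RRR']
253 ['..........................................RRRRRRRRRRRRRRRRRRRRRRR.RRRR']
259 ['...............................................R..RRRRRRRRRRRRRRR.RRRR']
265 ['..................................................RRRRRRRRRRRRRRRRRRRR']
271 ['....................................................RR
[... 914 characters left out ...]
, 61, 61, 105, 194, 106, 93, 104]
273 188 [170, 178, 182, 184, 185, 186, 188, 185, 186, 186, 169, 78, 64, 64, 60, 63, 62, 63, 114, 111, 94, 120]
277 188 [178, 180, 183, 183, 185, 185, 187, 186, 187, 186, 183, 106, 63, 61, 58, 59, 61, 55, 57, 119, 104, 108]
281 188 [102, 101, 102, 179, 182, 185, 185, 186, 186, 181, 185, 153, 62, 60, 59, 62, 56, 55, 53, 52, 113, 107]
285 188 [104, 104, 143, 179, 181, 183, 186, 184, 185, 183, 186, 171, 81, 59, 59, 58, 55, 53, 54, 53, 51, 107]
289 188 [127, 145, 187, 222, 221, 161, 214, 154, 135, 144, 134, 109, 143, 119, 57, 56, 52, 53, 50, 51, 51, 76]
293 188 [231, 232, 231, 231, 232, 230, 231, 231, 156, 135, 146, 187, 145, 145, 144, 55, 50, 49, 51, 51, 52, 56]
```

```bash
python3 -c "
from h import *
o=bot.get_obs(); print(o['joint_positions'].round(3),o['tool_pos'].round(1),o['tcp_rot'].round(3))"
```

```text
[ 0.173  0.094  2.118 -0.416  0.283  0.521] [524.6 129.2 191. ] [2.464 0.014 1.58 ]
```

The wrist bend joint j5 has hit its lower limit of 0.28, so the tilted pose isn't reachable from there. I identify the arm's kinematics from the logged states and check which tilts are feasible at the seat.

```bash
cat > kin.py <<'E'
from asm import *
from scipy.optimize import least_squares
Rz=lambda a:Ro.from_euler('z',a).as_matrix(); Ry=lambda a:Ro.from_euler('y',a).as_matrix()
def fk(j,p):
    r0,h,L1,L2,L6=p; A=Rz(j[0]); u=Ry(j[1]); f=Ry(j[1]+j[2]); ez=np.array([0,0,1.]); T=A@f@Rz(j[3])@Ry(j[4])
    return A@(np.array([r0,0,h])+u@ez*L1+f@ez*L2)+T@ez*L6, T@ez
data=[([1.01900764,.341982203,1.52411244,5.5e-5,1.27540024,-.146],[207.21,482.40,196.345],[3.14148819,-3.8e-5,2.73583858]),
([-.5520423,.48084613,1.81126636,-.00199882,.85212971,-.68],[454.925,-191.084,37.623],[-3.13858867,-5e-4,1.70169632])]
E
python3 - <<'E'
from kin import *
o=bot.get_obs(); data.append((o['joint_positions'],o['tool_pos'],o['tcp_rot']))
f=lambda p: np.r_[np.concatenate([fk(j,p)[0]-t for j,t,r in data]), (p-[0,200,400,400,250])*.003]
s=least_squares(f,[0,200,400,400,250]); print(s.x.round(1),s.fun.round(2))
for j,t,r in data: print(fk(j,s.x)[1].round(3),rot(r)[:,2].round(3))
pickle.dump(s.x,open('kin.pkl','wb'))
E
```

```text
[ 66.  211.7 365.7 344.9 254.9] [ 6.462e+01 -4.079e+01  4.560e+00 -3.501e+01 -6.800e+01  1.561e+01
  6.410e+00 -6.571e+01 -2.018e+01  2.000e-01  4.000e-02 -1.000e-01
 -1.700e-01  1.000e-02]
[ 0.  0. -1.] [ 0.  0. -1.]
[-0.003  0.    -1.   ] [-0.003  0.    -1.   ]
[ 0.627 -0.005 -0.779] [ 0.627 -0.005 -0.779]
```

```bash
sed -i 's/r0,h,L1,L2,L6=p/r0,h,L1,L2,L6,d=p/; s/np.array(\[r0,0,h\])/np.array([r0,d,h])/' kin.py
python3 - <<'E'
from kin import *
o=bot.get_obs(); data.append((o['joint_positions'],o['tool_pos'],o['tcp_rot']))
p0=np.array([0,200,400,400,250,76.])
f=lambda p: np.r_[np.concatenate([fk(j,p)[0]-t for j,t,r in data]), (p-p0)*.003]
s=least_squares(f,p0); p=s.x; print(p.round(1),s.fun.round(2)); pickle.dump(p,open('kin.pkl','wb'))
q=pickle.load(open('lamp.pkl','rb'))[:5]
def ik(P,z):
    g=lambda j: np.r_[(fk(np.r_[j,0],p)[0]-P)/100,fk(np.r_[j,0],p)[1]-z]
    best=None
    for j4 in (-.4,.4,3,0,1.5):
        for j5 in (.4,1.):
            r=least_squares(g,[.2,.3,1.9,j4,j5]); 
            if r.cost<1e-6: 
                j=r.x.copy()
                if best is None or j[4]>0: best=j; 
    return best
for sink in (0,20,40):
  for a,X,l in ((12,-45,20),(12,-45,0),(12,-54.3,0),(10,-54.3,0),(6,-54.5,0),(0,-55,0)):
    P,T=tool(q,a,X,l,sink); j=ik(P,T[:,2]); print(sink,a,X,l,None if j is None else j.round(3))
E
```

```text
[ -5.9 190.2 477.5 372.7 329.9  75.7] [-3.9  -7.7   5.39  5.09 -3.93 -0.04  1.93  1.75 -5.36 -0.02 -0.03  0.23
 -0.08  0.24 -0.  ]
0 12 -45 20 [ 0.131  0.114  2.212 -0.634  0.123]
0 12 -45 0 [ 0.127  0.163  2.216 -1.     0.084]
0 12 -54.3 0 [ 0.13   0.158  2.241 -1.226  0.077]
0 10 -54.3 0 [ 0.127  0.164  2.209 -0.666  0.109]
0 6 -54.5 0 [ 0.12   0.181  2.147 -0.282  0.209]
0 0 -55 0 [ 0.112  0.216  2.052 -0.125  0.367]
20 12 -45 20 [ 0.131  0.151  2.242 -1.157  0.079]
20 12 -45 0 [ 0.127  0.203  2.243 -1.865  0.074]
20 12 -54.3 0 [0.13  0.199 2.268 4.185 0.084]
20 10 -54.3 0 [ 0.127  0.203  2.237 -1.289  0.07 ]
20 6 -54.5 0 [ 0.12   0.217  2.174 -0.398  0.149]
20 0 -55 0 [ 0.112  0.248  2.08  -0.148  0.309]
40 12 -45 20 [0.131 0.192 2.269 4.249 0.081]
40 12 -45 0 [0.127 0.246 2.268 3.813 0.113]
40 12 -54.3 0 [0.13  0.243 2.293 3.72  0.132]
40 10 -54.3 0 [0.127 0.245 2.262 4.096 0.082]
40 6 -54.5 0 [ 0.12   0.255  2.199 -0.665  0.094]
40 0 -55 0 [ 0.112  0.282  2.105 -0.182  0.25 ]
```

```bash
cat > chk.py <<'E'
from kin import *
p=pickle.load(open('kin.pkl','rb')); q=pickle.load(open('lamp.pkl','rb'))[:5]
lo=np.array([-2.53,-.77,.04,-1,.28]); hi=np.array([2.53,2.02,2.7,4.14,2.66])
def ik(P,z):
    out=[]
    for j4 in (-.9,0,.9,1.8,3,4):
        r=least_squares(lambda j: np.r_[(fk(np.r_[j,0],p)[0]-P)/100,fk(np.r_[j,0],p)[1]-z],[.2,.3,1.9,j4,.6],bounds=(lo-.3,hi+.3))
        if r.cost<1e-6 and not any(abs(r.x-k).max()<.02 for k in out): out.append(r.x)
    return [(k.round(2).tolist(), round(float(np.minimum(k-lo,hi-k)[3:].min()),2)) for k in out]
def tool2(a,X,l,sink,b,**k):
    LTb=np.array([0,0,-45])+Ry(b).T@np.array([0,0,42.]); P,T=tool(q,a,X,l,sink,**k,LT=Ry(b)@LTb)  # position of tilted frame origin
    return P,T@Ry(b)
E
python3 - <<'E'
from chk import *
for b in (-.5,-.35,.35,.5):
  for sink,a,X,l in ((0,12,-45,20),(0,12,-54.3,0),(5,6,-54.5,0),(25,0,-55,0)):
    P,T=tool2(a,X,l,sink,b); print(b,sink,a,T[:,2].round(2),ik(P,T[:,2]))
  P=np.array([456,-191,58]); 
  Rg=down(1.70)@Ry(b); print('grasp',b,Rg[:,2].round(2),ik(P-Rg@[0,0,-45],Rg[:,2]))
E
```

```text
-0.5 0 12 [ 0.59 -0.47 -0.66] [([0.48, 0.31, 2.04, -1.22, 0.82], -0.22)]
-0.5 0 12 [ 0.59 -0.47 -0.66] [([0.48, 0.35, 2.06, -1.27, 0.8], -0.27)]
-0.5 5 6 [ 0.52 -0.47 -0.72] [([0.45, 0.37, 1.99, -1.11, 0.8], -0.11)]
-0.5 25 0 [ 0.44 -0.47 -0.77] [([0.42, 0.43, 1.93, -1.0, 0.81], 0.0)]
grasp -0.5 [ 0.06 -0.48 -0.88] [([-0.3, 0.49, 2.03, -0.9, 0.59], 0.1)]
-0.35 0 12 [ 0.63 -0.33 -0.71] [([0.4, 0.24, 2.1, -1.23, 0.62], -0.23)]
-0.35 0 12 [ 0.63 -0.33 -0.71] []
-0.35 5 6 [ 0.55 -0.33 -0.77] [([0.37, 0.3, 2.05, -1.08, 0.61], -0.08)]
-0.35 25 0 [ 0.47 -0.33 -0.82] [([0.35, 0.36, 1.99, -0.92, 0.63], 0.08)]
grasp -0.35 [ 0.04 -0.34 -0.94] [([-0.38, 0.47, 1.99, -0.58, 0.58], 0.3)]
0.35 0 12 [ 0.61  0.36 -0.71] [([-0.18, 0.12, 2.25, 1.35, 0.49], 0.21)]
0.35 0 12 [ 0.61  0.36 -0.71] [([-0.18, 0.17, 2.28, 1.5, 0.48], 0.2)]
0.35 5 6 [ 0.54  0.35 -0.77] [([-0.16, 0.2, 2.19, 1.19, 0.49], 0.21)]
0.35 25 0 [ 0.45  0.35 -0.82] [([-0.14, 0.27, 2.13, 1.0, 0.51], 0.23)]
grasp 0.35 [-0.04  0.34 -0.94] [([-0.69, 0.62, 1.7, 0.27, 1.1], 0.82)]
0.5 0 12 [ 0.57  0.49 -0.66] [([-0.29, 0.17, 2.24, 1.36, 0.7], 0.42)]
0.5 0 12 [ 0.57  0.49 -0.66] [([-0.28, 0.22, 2.27, 1.45, 0.69], 0.41)]
0.5 5 6 [ 0.5   0.49 -0.72] [([-0.26, 0.25, 2.19, 1.25, 0.69], 0.41)]
0.5 25 0 [ 0.42  0.49 -0.77] [([-0.24, 0.31, 2.12, 1.12, 0.69], 0.41)]
grasp 0.5 [-0.06  0.48 -0.88] [([-0.74, 0.68, 1.63, 0.34, 1.24], 0.96)]
```

Tilting the tool about its closing axis by b ≈ +0.38 rad grips the same bar faces and keeps j4 and j5 in range for the whole insertion. I'll set the lens back in the carton, re-grip with that lean and return.

```bash
python3 - <<'E'
from h import *
plan(np.array([456,-191,190.]),down(1.702),12)
E
```

```text
12 [[-26.6, -4.9, -3.4, 0.0563, 0.0046, -0.0094], [-26.6, -5.4, -3.2, 0.0563, 0.0046, -0.0094], [-26.5, -5.8, -3.0, 0.0563, 0.0046, -0.0094], [-26.4, -6.2, -2.8, 0.0563, 0.0046, -0.0094], [-26.4, -6.6, -2.6, 0.0563, 0.0046, -0.0094], [-26.3, -7.0, -2.3, 0.0563, 0.0046, -0.0094], [-26.2, -7.4, -2.0, 0.0563, 0.0046, -0.0094], [-26.1, -7.7, -1.7, 0.0563, 0.0046, -0.0094], [-26.0, -8.0, -1.4, 0.0563, 0.0046, -0.0094], [-26.0, -8.3, -1.0, 0.0563, 0.0046, -0.0094], [-25.9, -8.6, -0.7, 0.0563, 0.0046, -0.0094], [-25.8, -8.9, -0.3, 0.0563, 0.0046, -0.0094]]
```

```bash
python3 -m jog '[[-26.6,-4.9,-3.4,0.0563,0.0046,-0.0094],[-26.6,-5.4,-3.2,0.0563,0.0046,-0.0094],[-26.5,-5.8,-3,0.0563,0.0046,-0.0094],[-26.4,-6.2,-2.8,0.0563,0.0046,-0.0094],[-26.4,-6.6,-2.6,0.0563,0.0046,-0.0094],[-26.3,-7,-2.3,0.0563,0.0046,-0.0094],[-26.2,-7.4,-2,0.0563,0.0046,-0.0094],[-26.1,-7.7,-1.7,0.0563,0.0046,-0.0094],[-26,-8,-1.4,0.0563,0.0046,-0.0094],[-26,-8.3,-1,0.0563,0.0046,-0.0094],[-25.9,-8.6,-0.7,0.0563,0.0046,-0.0094],[-25.8,-8.9,-0.3,0.0563,0.0046,-0.0094]]'
python3 -m jog '[[0,0,0,0,0,0],[0,0,0,0,0,0]]'
python3 - <<'E'
from h import *
T=down(1.702); P=np.array([456,-191,40.]); plan(P,T,5); plan(np.array([456,-191,14.]),T,6,P,T)
E
```

```text
time: 13.95
tool_pos: [456.3, -180.5, 189.3]
tcp_rot: [3.116, 0.008, 1.692]
contact_force: [-1.3, -0.3, -2.4]
grip_width: 17.8
finger_force: 30.0
time: 14.15
tool_pos: [456.5, -179.2, 188.7]
tcp_rot: [3.115, 0.007, 1.691]
contact_force: [0.3, 0.2, -2.9]
grip_width: 17.5
finger_force: 30.0
5 [[-2.1, -1.2, 29.7, 0.0054, 0.0014, -0.0022], [-2.2, -1.0, 29.7, 0.0054, 0.0014, -0.0022], [-2.2, -0.9, 29.7, 0.0054, 0.0014, -0.0022], [-2.2, -0.7, 29.7, 0.0054, 0.0014, -0.0022], [-2.3, -0.6, 29.7, 0.0054, 0.0014, -0.0022]]
6 [[0.0, -0.0, 4.3, 0.0, 0.0, 0.0], [0.0, -0.0, 4.3, 0.0, 0.0, 0.0], [0.0, -0.0, 4.3, 0.0, 0.0, 0.0], [0.0, -0.0, 4.3, 0.0, 0.0, 0.0], [0.0, -0.0, 4.3, 0.0, 0.0, 0.0], [0.0, -0.0, 4.3, 0.0, 0.0, 0.0]]
```

```bash
python3 -m jog '[[-2.1,-1.2,29.7,0.0054,0.0014,-0.0022],[-2.2,-1,29.7,0.0054,0.0014,-0.0022],[-2.2,-0.9,29.7,0.0054,0.0014,-0.0022],[-2.2,-0.7,29.7,0.0054,0.0014,-0.0022],[-2.3,-0.6,29.7,0.0054,0.0014,-0.0022],[0,0,5,0,0,0],[0,0,5,0,0,0],[0,0,5,0,0,0],[0,0,0,0,0,0]]'
python3 -m jog '[[0,0,3,0,0,0],[0,0,3,0,0,0],[0,0,2,0,0,0],[0,0,2,0,0,0],[0,0,0,0,0,0]]'
```

```text
time: 15.05
tool_pos: [456.1, -191.0, 26.2]
tcp_rot: [3.141, 0.002, 1.703]
contact_force: [-0.4, -0.0, -1.9]
grip_width: 17.7
finger_force: 30.0
time: 15.55
tool_pos: [455.5, -191.0, 15.3]
tcp_rot: [-3.14, 0.0, 1.703]
contact_force: [0.4, 0.3, -1.2]
grip_width: 17.9
finger_force: 30.0
```

```bash
python3 -m jog '[[0,0,1.5,0,0,0],[0,0,0.8,0,0,0],[0,0,0,0,0,0]]'
python3 -m jog '[[0,0,0,0,0,0],[0,0,0,0,0,0],[0,0,0,0,0,0],[0,0,0,0,0,0]]' 38
python3 - <<'E'
from h import *
b=.38; Ry=lambda a:Ro.from_euler('y',a).as_matrix()
o=bot.get_obs(); print(o['tool_pos'],o['grip_width'])
T0=down(1.702); T=T0@Ry(b); G=np.array([o['tool_pos'][0],o['tool_pos'][1]+0,58.5]); up=G+[0,0,32]
P1=up-T@[0,0,-45]; P0=np.array(o['tool_pos']); Pm=P0+[0,0,31.]
plan(Pm,T0,2); plan(P1,T,4,Pm,T0); plan(G-T@[0,0,-45],T,5,P1,T); print(G-T@[0,0,-45])
E
```

```text
time: 15.85
tool_pos: [455.6, -191.0, 13.1]
tcp_rot: [-3.141, 0.001, 1.703]
contact_force: [0.5, 0.5, -2.9]
grip_width: 17.8
finger_force: 30.0
time: 16.25
tool_pos: [455.8, -191.1, 13.4]
tcp_rot: [-3.141, 0.001, 1.703]
contact_force: [-0.4, -0.0, -0.5]
grip_width: 34.4
finger_force: 0.0
[ 455.84915253 -191.11800545   13.37363962] 34.39019161231872
2 [[-0.0, -0.0, -15.5, -0.0003, 0.0006, 0.0006], [-0.0, -0.0, -15.5, -0.0003, 0.0006, 0.0006]]
4 [[4.2, -0.0, -1.1, 0.0, 0.095, -0.0], [4.3, -0.0, -0.7, 0.0, 0.095, -0.0], [4.3, -0.0, -0.3, 0.0, 0.095, -0.0], [4.3, -0.0, 0.1, 0.0, 0.095, -0.0]]
5 [[-2.4, -0.0, 5.9, 0.0, 0.0, 0.0], [-2.4, -0.0, 5.9, 0.0, 0.0, 0.0], [-2.4, -0.0, 5.9, 0.0, 0.0, 0.0], [-2.4, -0.0, 5.9, 0.0, 0.0, 0.0], [-2.4, -0.0, 5.9, 0.0, 0.0, 0.0]]
[ 453.66545455 -174.57004478   16.7100914 ]
```

```bash
python3 -m jog '[[0,0,-15.5,0,0,0],[0,0,-15.5,0,0,0],[4.2,0,-1.1,0,0.095,0],[4.3,0,-0.7,0,0.095,0],[4.3,0,-0.3,0,0.095,0],[4.3,0,0.1,0,0.095,0],[-2.4,0,5.9,0,0,0],[-2.4,0,5.9,0,0,0],[-2.4,0,5.9,0,0,0],[0,0,0,0,0,0]]'
python3 -m jog '[[-2.4,0,5.9,0,0,0],[-2.4,0,5.9,0,0,0],[0,0,0,0,0,0]]'
```

```text
time: 17.25
tool_pos: [452.9, -173.4, 28.8]
tcp_rot: [-3.139, -0.379, 1.704]
contact_force: [1.2, -0.1, 0.3]
grip_width: 35.2
finger_force: 0.0
time: 17.55
tool_pos: [453.1, -174.1, 16.0]
tcp_rot: [-3.14, -0.38, 1.703]
contact_force: [0.3, -0.3, -1.4]
grip_width: 35.0
finger_force: 0.0
```

```bash
python3 -m jog '[[0,0,0,0,0,0],[0,0,0,0,0,0],[0,0,0,0,0,0],[0,0,0,0,0,0],[0,0,0,0,0,0]]' 0
python3 look.py w7 lens_disc lifter_grip
cat > lensfit.py <<'E'
import sys
from kin import *
b=.38
def lens_in_tool(tag,zl,T0=None):
    C,img,M=pickle.load(open(tag+'.pkl','rb')); o=bot.get_obs(); Rt=rot(o['tcp_rot']); pt=np.array(o['tool_pos'])
    cs,_=cv2.findContours(M['lens_disc'].astype(np.uint8),0,cv2.CHAIN_APPROX_NONE); c=max(cs,key=cv2.contourArea)[:,0].astype(float); c=c[c[:,1]<285]
    th=np.linspace(0,2*np.pi,720); Rl=Rt@Ry(b).T
    base=np.array([0,0,-45])+Ry(b).T@np.array([0,0,zl])
    def res(x):
        L=pt+Rt@base+Rl@np.array([x[0],x[1],0]); P=np.vstack([L+np.c_[55*np.cos(th),55*np.sin(th),0*th+z]@Rl.T for z in (-4,4)])
        h=cv2.convexHull(proj(C,P).astype(np.float32)); return np.array([cv2.pointPolygonTest(h,(float(u),float(v)),True) for u,v in c])-.5
    s=least_squares(res,[.1,.1],loss='soft_l1',diff_step=1e-2); L=pt+Rt@base+Rl@np.r_[s.x,0]
    print('n',len(c),'offset in lens frame',s.x.round(2),'res',np.median(abs(s.fun)).round(2),'lens world',L.round(1),'LT',(Rt.T@(L-pt)).round(2))
lens_in_tool(sys.argv[1],float(sys.argv[2]))
E
python3 -c "
from kin import *
o=bot.get_obs(); Rt=rot(o['tcp_rot']); G=np.array(o['tool_pos'])+Rt@[0,0,-45]; print('G',G,'zl',G[2]-16,o['grip_width'],o['tcp_rot'])"
python3 lensfit.py w7 42
```

```text
time: 18.05
tool_pos: [453.6, -174.8, 17.0]
tcp_rot: [-3.141, -0.379, 1.703]
contact_force: [0.6, -0.7, 1.7]
grip_width: 17.7
finger_force: 30.0
lens_disc [(0.91, [322.2, 273.5], 14056)]
lifter_grip [(0.62, [322.9, 305.6], 3836)]
G [ 455.8052113  -191.27558628   58.77709441] zl 42.77709441417549 17.64099497574568 [-3.14085913 -0.37892351  1.70290064]
n 227 offset in lens frame [-0.5  -0.35] res 0.29 lens world [ 455.5 -191.9   16.8] LT [-16.04  -0.35  -6.18]
```

```bash
cat > asm2.py <<'E'
from chk import *
b=.38; OFF=np.array([-.3,-.8,42.8])
LT2=np.array([0,0,-45.])+Ry(b).T@OFF
def tp(a,X,l,sink=0,y=0,q=q):
    c,R=frame(q); a=np.radians(a); u=np.array([np.cos(a),0,np.sin(a)]); n=np.array([-np.sin(a),0,np.cos(a)])
    L=c+R@(np.array([X,y,l])+55*u+4*n)-[0,0,sink]; T=np.c_[R[:,1],R@u,-R@n]@Ry(b); return L-T@LT2,T
def st(q=q):
    o=bot.get_obs(); Rt=rot(o['tcp_rot']); pt=np.array(o['tool_pos']); c,R=frame(q); L=pt+Rt@LT2; Rl=Rt@Ry(b).T; n=-Rl[:,2]; f=lambda p:((p-c)@R).round(1)
    print('t',round(o['time'],2),'lens',f(L),'lowbot',f(L-55*Rl[:,1]-4*n),'highbot',f(L+55*Rl[:,1]-4*n),'tilt',np.degrees(np.arcsin(-n@R[:,0])).round(1),'roll',np.degrees(np.arcsin(-n@R[:,1])).round(1),'F',o['contact_force'].round(1),'Flamp',(np.array(o['contact_force'])@R).round(1),'M',(np.array(o['moment'])@R).round(2),'j',o['joint_positions'].round(2))
E
python3 - <<'E'
from asm2 import *
o=bot.get_obs(); P0=np.array(o['tool_pos']); T0=rot(o['tcp_rot']); P1=P0+[0,0,160.]
plan(P1,T0,7); P,T=tp(12,-45,45); print(P); plan(P,T,12,P1,T0); st()
E
```

```text
7 [[8.5, -0.0, -21.2, 0.0, 0.0, 0.0], [8.5, -0.0, -21.2, 0.0, 0.0, 0.0], [8.5, -0.0, -21.2, 0.0, 0.0, 0.0], [8.5, -0.0, -21.2, 0.0, 0.0, 0.0], [8.5, -0.0, -21.2, 0.0, 0.0, 0.0], [8.5, -0.0, -21.2, 0.0, 0.0, 0.0], [8.5, -0.0, -21.2, 0.0, 0.0, 0.0]]
[508.87074496 138.34742785 186.06080907]
12 [[23.7, 8.0, 8.6, -0.059, -0.0033, -0.0139], [23.7, 7.8, 9.0, -0.059, -0.0033, -0.0139], [23.6, 7.6, 9.4, -0.059, -0.0033, -0.0139], [23.5, 7.4, 9.8, -0.059, -0.0033, -0.0139], [23.4, 7.1, 10.1, -0.059, -0.0033, -0.0139], [23.4, 6.8, 10.5, -0.059, -0.0033, -0.0139], [23.3, 6.5, 10.8, -0.059, -0.0033, -0.0139], [23.3, 6.2, 11.1, -0.059, -0.0033, -0.0139], [23.2, 5.9, 11.3, -0.059, -0.0033, -0.0139], [23.2, 5.5, 11.6, -0.059, -0.0033, -0.0139], [23.1, 5.1, 11.8, -0.059, -0.0033, -0.0139], [23.1, 4.8, 12.1, -0.059, -0.0033, -0.0139]]
t 18.2 lens [-127.4 -311.9  -57.3] lowbot [-177.  -318.1  -34.1] highbot [ -81.7 -305.8  -87.6] tilt -29.3 roll -0.1 F [-0.7 -0.7  3.5] Flamp [ 1.1 -0.7  3.4] M [-0.18  0.16  0.1 ] j [-0.71  0.64  1.66  0.27  1.14 -0.99]
```

```bash
python3 -m jog '[[1,0,-2.5,0,0,0],[3.5,0,-9,0,0,0],[8,0,-20,0,0,0],[12,0,-30,0,0,0],[13.5,0,-33.5,0,0,0],[11,0,-27.5,0,0,0],[7.5,0,-18.5,0,0,0],[3,0,-7.4,0,0,0]]'
python3 -m jog '[[23.7,8,8.6,-0.059,-0.0033,-0.0139],[23.7,7.8,9,-0.059,-0.0033,-0.0139],[23.6,7.6,9.4,-0.059,-0.0033,-0.0139],[23.5,7.4,9.8,-0.059,-0.0033,-0.0139],[23.4,7.1,10.1,-0.059,-0.0033,-0.0139],[23.4,6.8,10.5,-0.059,-0.0033,-0.0139],[23.3,6.5,10.8,-0.059,-0.0033,-0.0139],[23.3,6.2,11.1,-0.059,-0.0033,-0.0139],[23.2,5.9,11.3,-0.059,-0.0033,-0.0139],[23.2,5.5,11.6,-0.059,-0.0033,-0.0139],[23.1,5.1,11.8,-0.059,-0.0033,-0.0139],[23.1,4.8,12.1,-0.059,-0.0033,-0.0139]]'
python3 -m jog '[[0,0,0,0,0,0],[0,0,0,0,0,0]]'
python3 look.py w8 lens_disc catch_nose; python3 lensfit.py w8 42.8
python3 - <<'E'
from asm2 import *
st(); P,T=tp(12,-45,14); plan(P,T,6)
C,img,M=pickle.load(open('w8.pkl','rb')); c,R=frame(q); pr=lambda P: proj(C,c+np.array(P,float)@R.T).round(1)
print('nose',pr([[49.5,0,9.5],[56.6,0,18]]).tolist(),'claw',pr([[-50.5,-12,13.5],[-50.5,0,13.5],[-50.5,12,13.5]]).tolist(),'mouth',pr([[-56,0,10],[0,56,10],[0,-56,10],[56,0,10]]).tolist())
E
```

```text
time: 19.0
tool_pos: [454.2, -174.7, 179.0]
tcp_rot: [3.14, -0.376, 1.704]
contact_force: [0.1, -0.6, -2.8]
grip_width: 17.8
finger_force: 30.0
time: 20.2
tool_pos: [508.1, 139.4, 185.2]
tcp_rot: [2.385, -0.282, 1.847]
contact_force: [0.9, 1.5, -1.4]
grip_width: 17.6
finger_force: 30.0
time: 20.4
tool_pos: [508.0, 139.4, 185.0]
tcp_rot: [2.388, -0.283, 1.849]
contact_force: [0.7, -0.5, -2.1]
grip_width: 17.7
finger_force: 30.0
lens_disc [(0.81, [321.3, 272.9], 13874)]
catch_nose []
n 232 offset in lens frame [ 1.18 -2.26] res 0.44 lens world [508.7 122.3 183.6] LT [-14.78  -2.26  -4.82]
t 20.55 lens [ 8.3 -0.5 59.9] lowbot [-44.6  -0.5  44.6] highbot [63.  -0.5 67.4] tilt 12.0 roll -0.1 F [ 0.1 -0.1 -2. ] Flamp [-0.9 -0.1 -1.8] M [-0.39  0.64  0.22] j [-0.24  0.1   2.24  1.27  0.57 -1.45]
6 [[-1.8, -1.1, 4.6, -0.0001, 0.0002, -0.0001], [-1.8, -1.1, 4.6, -0.0001, 0.0002, -0.0001], [-1.8, -1.1, 4.6, -0.0001, 0.0002, -0.0001], [-1.8, -1.1, 4.6, -0.0001, 0.0002, -0.0001], [-1.8, -1.1, 4.6, -0.0001, 0.0002, -0.0001], [-1.8, -1.1, 4.6, -0.0001, 0.0002, -0.0001]]
nose [[363.0, 300.3], [375.5, 301.1]] claw [[229.9, 320.2], [230.1, 303.1], [230.4, 286.1]] mouth [[222.6, 302.7], [300.4, 227.1], [299.7, 377.4], [371.1, 300.2]]
```

```bash
sed -i 's/OFF=np.array.*/OFF=np.array([.4,-1.5,42.8])/' asm2.py
python3 -m jog '[[-2,-0.9,4.6,0,0,0],[-2,-0.9,4.6,0,0,0],[-1.9,-1,4.6,0,0,0],[-1.9,-1,4.6,0,0,0],[-1.9,-1,4.6,0,0,0],[-1.9,-1,4.6,0,0,0],[0,0,0,0,0,0]]'
python3 - <<'E'
from asm2 import *
st(); P,T=tp(12,-45,14); P2,_=tp(12,-45,10); print('corr',(T.T@(P-np.array(bot.get_obs()['tool_pos']))).round(1)); print('4mm down',(T.T@(P2-P)).round(2)); P3,_=tp(12,-46,10); print('1mm -x',(T.T@(P3-P2)).round(2)); print('1mm vertical down',(-T[2]).round(2), '1mm y',(T.T@frame(q)[1][:,1]).round(2))
E
```

```text
time: 21.25
tool_pos: [524.3, 138.5, 158.6]
tcp_rot: [2.387, -0.283, 1.848]
contact_force: [-0.9, 0.2, -2.5]
grip_width: 17.5
finger_force: 30.0
t 21.25 lens [ 7.3  0.5 28.7] lowbot [-45.7   0.5  13.4] highbot [61.9  0.5 36.1] tilt 11.9 roll 0.0 F [-0.9  0.2 -2.5] Flamp [-2.   0.3 -1.8] M [-0.4   0.71  0.24] j [-0.23  0.18  2.25  1.42  0.54 -1.62]
corr [-0.3  0.8 -0.7]
4mm down [-1.45 -0.83  3.63]
1mm -x [ 0.08 -0.98 -0.19]
1mm vertical down [-0.28 -0.66  0.7 ] 1mm y [0.93 0.   0.37]
```

```bash
python3 -m jog '[[-0.9,0.1,1.6,0,0,0],[-0.9,-0.2,1.6,0,0,0],[-0.72,-0.42,1.8,0,0,0],[-0.72,-0.42,1.8,0,0,0],[0,0,0,0,0,0],[0,0,0,0,0,0]]'; python3 -c "
from asm2 import *
st()"
python3 -m jog '[[-0.54,-0.31,1.36,0,0,0],[-0.54,-0.31,1.36,0,0,0],[0,0,0,0,0,0]]'; python3 -c "
from asm2 import *
st()"
python3 -m jog '[[-0.54,-0.31,1.36,0,0,0],[-0.54,-0.31,1.36,0,0,0],[0,0,0,0,0,0]]'; python3 -c "
from asm2 import *
st()"
```

```text
time: 21.85
tool_pos: [528.5, 138.1, 153.1]
tcp_rot: [2.386, -0.283, 1.848]
contact_force: [0.4, 0.3, -2.8]
grip_width: 17.4
finger_force: 30.0
t 21.85 lens [ 8.3  0.1 21.8] lowbot [-44.7   0.1   6.5] highbot [62.9  0.1 29.3] tilt 12.0 roll -0.0 F [ 0.4  0.3 -2.8] Flamp [-1.   0.3 -2.7] M [-0.4   0.71  0.21] j [-0.23  0.2   2.25  1.46  0.54 -1.65]
time: 22.15
tool_pos: [530.0, 138.1, 150.3]
tcp_rot: [2.386, -0.283, 1.848]
contact_force: [-0.5, 0.4, -3.0]
grip_width: 18.1
finger_force: 30.0
t 22.15 lens [ 8.3 -0.  18.7] lowbot [-44.7  -0.    3.4] highbot [62.9 -0.  26.2] tilt 12.0 roll -0.0 F [-0.5  0.4 -3. ] Flamp [-1.9  0.4 -2.4] M [-0.39  0.66  0.19] j [-0.23  0.21  2.25  1.47  0.54 -1.67]
time: 22.45
tool_pos: [531.5, 138.1, 147.7]
tcp_rot: [2.386, -0.283, 1.848]
contact_force: [1.0, 0.2, -2.2]
grip_width: 17.9
finger_force: 30.0
t 22.45 lens [ 8.2  0.  15.7] lowbot [-44.8   0.    0.4] highbot [62.9  0.  23.1] tilt 11.9 roll -0.0 F [ 1.   0.2 -2.2] Flamp [-0.2  0.2 -2.4] M [-0.39  0.64  0.11] j [-0.23  0.22  2.25  1.49  0.54 -1.69]
```

```bash
for i in 1; do python3 -m jog '[[-0.54,-0.31,1.36,0,0,0],[-0.54,-0.31,1.36,0,0,0],[0,0,0,0,0,0]]'; done; python3 -c "
from asm2 import *
st()"; python3 -m jog '[[-0.54,-0.31,1.36,0,0,0],[0,0,0,0,0,0]]'; python3 -c "
from asm2 import *
st()"
```

```text
time: 22.75
tool_pos: [532.9, 138.2, 145.1]
tcp_rot: [2.386, -0.283, 1.848]
contact_force: [-0.6, 0.5, -2.3]
grip_width: 17.7
finger_force: 30.0
t 22.75 lens [ 8.2  0.  12.7] lowbot [-44.7   0.   -2.6] highbot [62.9  0.  20.2] tilt 11.9 roll -0.0 F [-0.6  0.5 -2.3] Flamp [-1.7  0.5 -1.7] M [-0.38  0.62  0.24] j [-0.22  0.23  2.25  1.5   0.53 -1.7 ]
time: 22.95
tool_pos: [533.6, 138.2, 143.8]
tcp_rot: [2.386, -0.283, 1.848]
contact_force: [-0.4, -0.2, -0.8]
grip_width: 17.3
finger_force: 30.0
t 22.95 lens [ 8.2  0.1 11.3] lowbot [-44.8   0.1  -4. ] highbot [62.8  0.1 18.8] tilt 12.0 roll -0.0 F [-0.4 -0.2 -0.8] Flamp [-0.8 -0.1 -0.5] M [-0.38  0.73  0.19] j [-0.22  0.23  2.25  1.51  0.53 -1.71]
```

```bash
python3 -m jog '[[-0.36,-0.21,0.9,0,0,0],[0.12,-1.5,-0.28,0,0,0],[0.12,-1.5,-0.28,0,0,0],[0,0,0,0,0,0]]';  python3 -c "
from asm2 import *
st()"; python3 -m jog '[[0.12,-1.5,-0.28,0,0,0],[0.08,-1,-0.19,0,0,0],[0,0,0,0,0,0]]'; python3 -c "
from asm2 import *
st()"
```

```text
time: 23.35
tool_pos: [531.4, 138.2, 141.6]
tcp_rot: [2.385, -0.283, 1.848]
contact_force: [-0.2, -0.0, -1.1]
grip_width: 17.6
finger_force: 30.0
t 23.35 lens [ 5.2  0.1 10.4] lowbot [-47.8   0.1  -4.9] highbot [59.8  0.  17.9] tilt 12.0 roll -0.0 F [-0.2 -0.  -1.1] Flamp [-0.8 -0.  -0.9] M [-0.3   0.55  0.23] j [-0.23  0.24  2.25  1.52  0.53 -1.73]
time: 23.65
tool_pos: [529.1, 138.1, 140.2]
tcp_rot: [2.386, -0.283, 1.848]
contact_force: [-0.0, 0.6, -0.1]
grip_width: 17.7
finger_force: 30.0
t 23.65 lens [ 2.5  0.1 10.3] lowbot [-50.5   0.1  -5. ] highbot [57.1  0.1 17.8] tilt 12.0 roll -0.0 F [-0.   0.6 -0.1] Flamp [-0.1  0.6 -0.1] M [-0.29  0.58  0.15] j [-0.23  0.24  2.26  1.53  0.54 -1.74]
```

```bash
python3 -m jog '[[0.08,-1,-0.19,0,0,0],[0.08,-1,-0.19,0,0,0],[0,0,0,0,0,0]]';  python3 -c "
from asm2 import *
st()"; python3 -m jog '[[0.08,-1,-0.19,0,0,0],[0.08,-1,-0.19,0,0,0],[0,0,0,0,0,0]]'; python3 -c "
from asm2 import *
st()"
```

```text
time: 23.95
tool_pos: [527.3, 138.1, 139.2]
tcp_rot: [2.386, -0.283, 1.848]
contact_force: [-0.5, 0.8, -1.1]
grip_width: 17.6
finger_force: 30.0
t 23.95 lens [ 0.5  0.1 10.3] lowbot [-52.5   0.1  -5. ] highbot [55.1  0.1 17.8] tilt 12.0 roll -0.0 F [-0.5  0.8 -1.1] Flamp [-1.   0.8 -0.7] M [-0.34  0.61  0.2 ] j [-0.23  0.24  2.27  1.54  0.54 -1.76]
time: 24.25
tool_pos: [525.5, 138.1, 138.2]
tcp_rot: [2.386, -0.283, 1.848]
contact_force: [-0.1, -0.0, -0.5]
grip_width: 17.7
finger_force: 30.0
t 24.25 lens [-1.6  0.1 10.3] lowbot [-54.6   0.1  -5. ] highbot [53.   0.1 17.8] tilt 11.9 roll -0.0 F [-0.1 -0.  -0.5] Flamp [-0.4 -0.  -0.4] M [-0.36  0.59  0.19] j [-0.23  0.24  2.27  1.55  0.54 -1.77]
```

```bash
python3 -m jog '[[0.08,-1,-0.19,0,0,0],[0,0,0,0,0,0]]';  python3 -c "
from asm2 import *
st()"; python3 -m jog '[[0.08,-1,-0.19,0,0,0],[0,0,0,0,0,0]]'; python3 -c "
from asm2 import *
st()"
```

```text
time: 24.45
tool_pos: [524.7, 138.1, 137.7]
tcp_rot: [2.386, -0.283, 1.848]
contact_force: [-0.5, 1.0, -0.8]
grip_width: 18.0
finger_force: 30.0
t 24.45 lens [-2.6  0.1 10.3] lowbot [-55.6   0.1  -5. ] highbot [52.1  0.1 17.8] tilt 12.0 roll -0.0 F [-0.5  1.  -0.8] Flamp [-0.8  1.  -0.5] M [-0.3   0.59  0.16] j [-0.23  0.24  2.27  1.55  0.54 -1.77]
time: 24.65
tool_pos: [523.9, 138.0, 137.3]
tcp_rot: [2.386, -0.283, 1.848]
contact_force: [-0.2, 0.8, -0.3]
grip_width: 17.6
finger_force: 30.0
t 24.65 lens [-3.5  0.1 10.3] lowbot [-56.5   0.1  -5. ] highbot [51.1  0.1 17.8] tilt 12.0 roll -0.0 F [-0.2  0.8 -0.3] Flamp [-0.3  0.8 -0.2] M [-0.24  0.54  0.14] j [-0.23  0.24  2.28  1.56  0.54 -1.78]
```

```bash
python3 look.py w9 lens_disc; python3 lensfit.py w9 42.8; python3 - <<'E'
from asm2 import *
st()
C,img,M=pickle.load(open('w9.pkl','rb')); c,R=frame(q); c=c-[0,0,3.5]; pr=lambda P: proj(C,c+np.array(P,float)@R.T).round(1)
print('claw in',pr([[-50.5,-12,13.5],[-50.5,0,13.5],[-50.5,12,13.5]]).tolist(),'mouth',pr([[-56,0,10]]).tolist(),'ledge54',pr([[-54,0,0]]).tolist(), 'nose',pr([[49.5,0,9.5],[49.5,10,9.5],[49.5,-10,9.5]]).tolist())
a=pr([[-50.5,0,13.5]])[0].astype(int); m=M['lens_disc']
for y in range(a[1]-30,a[1]+31,5): print(y,a[0]-30,' '.join('%d,%d,%d'%tuple(img[y,x]) for x in range(a[0]-30,a[0]+20,3)),'mask from',np.nonzero(m[y])[0][:1]) if y<480 else 0
E
```

```text
lens_disc [(0.57, [320.0, 271.6], 14125)]
n 225 offset in lens frame [-0.09 -1.11] res 0.29 lens world [524.1 121.3 135.8] LT [-15.96  -1.11  -5.29]
t 24.75 lens [-3.4  0.1 10.3] lowbot [-56.4   0.1  -5. ] highbot [51.2  0.1 17.8] tilt 12.0 roll -0.0 F [-0.6 -0.8 -0.8] Flamp [-0.9 -0.8 -0.4] M [-0.34  0.55  0.13] j [-0.23  0.24  2.28  1.56  0.54 -1.78]
claw in [[238.7, 329.0], [238.9, 308.2], [239.2, 287.4]] mouth [[229.5, 307.6]] ledge54 [[233.9, 305.7]] nose [[397.0, 303.7], [396.8, 288.3], [397.2, 319.2]]
278 208 236,239,230 236,238,230 236,239,230 236,239,230 236,239,230 236,239,230 235,238,229 153,159,157 147,152,153 192,197,187 118,135,137 147,167,171 148,169,172 147,168,171 147,168,172 150,168,175 148,168,172 mask from [235]
283 208 236,238,229 236,238,230 235,238,229 236,238,229 236,239,230 236,238,229 217,221,213 141,145,146 208,213,204 100,110,110 143,165,168 148,168,172 147,169,171 147,169,171 146,167,170 149,168,173 160,181,183 mask from [234]
288 208 236,238,230 236,239,229 236,238,230 236,238,229 235,238,229 236,237,230 155,159,159 145,148,150 190,195,184 117,133,136 14
[... 1317 characters left out ...]
208 53,55,58 57,59,62 55,58,59 54,56,60 55,57,60 56,59,60 59,60,63 56,59,60 58,60,63 55,58,60 53,56,58 55,59,59 53,56,60 56,58,61 58,58,61 56,58,59 53,56,57 mask from [305]
328 208 55,58,59 55,59,59 54,59,60 55,57,59 56,59,60 56,58,61 54,58,59 54,57,57 53,55,58 53,56,59 52,56,57 52,54,58 52,54,57 56,58,60 54,56,58 53,56,58 53,55,58 mask from [305]
333 208 53,56,59 52,56,59 50,53,57 53,55,57 51,55,57 55,56,60 52,55,58 52,53,56 51,53,56 52,54,57 51,55,57 51,55,57 52,55,58 53,54,58 52,54,56 52,52,57 49,52,54 mask from [305]
338 208 50,54,58 53,55,58 51,53,57 52,57,59 51,53,56 50,51,54 51,53,55 51,54,56 51,54,57 51,53,56 50,53,55 49,51,54 50,52,56 52,55,57 53,54,57 53,55,57 52,51,54 mask from []
```

The numbers show the claw unobstructed: its inner edge is at column 239, the lens mask begins right there, and the lens edge just outside the claw is at 232. So the lens edge is under the claw and close to the wall. Now lay it down, pivoting on the low edge with a little more sink.

```bash
python3 - <<'E'
from asm2 import *
o=bot.get_obs(); p=np.array(o['tool_pos']); T0=rot(o['tcp_rot'])
for a,X,s,n in ((6,-56.8,3,5),(1,-57,9,5),(0,-57,14,3)):
    P,T=tp(a,X,-5,s); plan(P,T,n,p,T0); p,T0=P,T
print('1mm vertical',(-T[2]).round(2))
E
```

```text
5 [[-0.6, -0.4, 1.5, 0.0193, 0.0, 0.0077], [-0.6, -0.4, 1.5, 0.0193, 0.0, 0.0077], [-0.6, -0.4, 1.5, 0.0193, 0.0, 0.0077], [-0.6, -0.3, 1.5, 0.0193, 0.0, 0.0077], [-0.6, -0.3, 1.5, 0.0193, 0.0, 0.0077]]
5 [[-0.7, -0.7, 1.8, 0.0162, -0.0, 0.0065], [-0.7, -0.7, 1.8, 0.0162, -0.0, 0.0065], [-0.7, -0.6, 1.8, 0.0162, -0.0, 0.0065], [-0.7, -0.6, 1.9, 0.0162, -0.0, 0.0065], [-0.7, -0.5, 1.9, 0.0162, -0.0, 0.0065]]
3 [[-0.7, -0.8, 1.6, 0.0054, 0.0, 0.0022], [-0.7, -0.8, 1.6, 0.0054, 0.0, 0.0022], [-0.7, -0.8, 1.7, 0.0054, 0.0, 0.0022]]
1mm vertical [-0.32 -0.49  0.81]
```

```bash
python3 -m jog '[[-0.6,-0.4,1.5,0.0193,0,0.0077],[-0.6,-0.4,1.5,0.0193,0,0.0077],[-0.6,-0.4,1.5,0.0193,0,0.0077],[-0.6,-0.3,1.5,0.0193,0,0.0077],[-0.6,-0.3,1.5,0.0193,0,0.0077],[0,0,0,0,0,0]]'; python3 -c "
from asm2 import *
st()"; python3 -m jog '[[-0.7,-0.7,1.8,0.0162,0,0.0065],[-0.7,-0.7,1.8,0.0162,0,0.0065],[-0.7,-0.6,1.8,0.0162,0,0.0065],[0,0,0,0,0,0]]'; python3 -c "
from asm2 import *
st()"
```

```text
time: 25.35
tool_pos: [526.4, 138.8, 129.4]
tcp_rot: [2.493, -0.309, 1.819]
contact_force: [-7.0, -1.8, 3.2]
grip_width: 18.1
finger_force: 30.0
t 25.35 lens [-5.2  0.8  2.3] lowbot [-59.5   0.7  -7.3] highbot [49.9  0.9  4. ] tilt 5.9 roll 0.1 F [-7.  -1.8  3.2] Flamp [-4.6 -1.7  6.3] M [-0.11  1.02  0.38] j [-0.21  0.25  2.19  1.25  0.53 -1.42]
time: 25.75
tool_pos: [526.8, 138.9, 122.9]
tcp_rot: [2.549, -0.32, 1.802]
contact_force: [-12.7, -4.5, 5.7]
grip_width: 17.9
finger_force: 30.0
t 25.75 lens [-8.1  0.9 -3.5] lowbot [-62.9   0.8 -10.2] highbot [47.   1.  -4.8] tilt 2.8 roll 0.1 F [-12.7  -4.5   5.7] Flamp [-8.4 -4.2 11.2] M [-0.25  1.62  0.71] j [-0.2   0.26  2.15  1.12  0.55 -1.27]
```

```bash
python3 -m jog '[[-0.35,-0.6,-0.2,0,0,0],[-0.35,-0.6,-0.2,0,0,0],[0,0,0,0,0,0]]'; python3 -c "
from asm2 import *
st()"; python3 -m jog '[[-0.7,-0.8,1.6,0.0162,0,0.0065],[-0.7,-0.8,1.6,0.0162,0,0.0065],[0,0,0,0,0,0]]'; python3 -c "
from asm2 import *
st()"
```

```text
time: 26.05
tool_pos: [526.5, 138.7, 123.3]
tcp_rot: [2.546, -0.321, 1.803]
contact_force: [-8.6, 0.3, 6.4]
grip_width: 18.1
finger_force: 30.0
t 26.05 lens [-8.1  0.7 -3. ] lowbot [-62.9   0.6  -9.8] highbot [47.   0.7 -4.2] tilt 2.9 roll 0.2 F [-8.6  0.3  6.4] Flamp [-4.4  0.5  9.8] M [0.47 0.95 0.43] j [-0.2   0.26  2.15  1.13  0.55 -1.28]
time: 26.35
tool_pos: [526.6, 138.6, 119.2]
tcp_rot: [2.583, -0.329, 1.792]
contact_force: [-11.7, -0.9, 6.8]
grip_width: 17.3
finger_force: 30.0
t 26.35 lens [-10.1   0.6  -6.5] lowbot [-65.1   0.6 -11.3] highbot [44.9  0.8 -9.7] tilt 0.8 roll 0.2 F [-11.7  -0.9   6.8] Flamp [-6.9 -0.7 11.6] M [0.3  1.21 0.57] j [-0.2   0.27  2.12  1.05  0.57 -1.19]
```

```bash
python3 -m jog '[[-0.85,-0.73,2.1,0.0093,0,0.0037],[-0.85,-0.73,2.1,0.0093,0,0.0037],[0,0,0,0,0,0]]'; python3 -c "
from asm2 import *
st()"; python3 -m jog '[[-0.85,-0.73,2.1,0.0093,0,0.0037],[-0.85,-0.73,2.1,0.0093,0,0.0037],[0,0,0,0,0,0]]'; python3 -c "
from asm2 import *
st()"
```

```text
time: 26.65
tool_pos: [528.8, 138.0, 115.2]
tcp_rot: [2.602, -0.331, 1.784]
contact_force: [-8.0, -3.7, 8.3]
grip_width: 17.8
finger_force: 30.0
t 26.65 lens [-10.3  -0.1 -11.1] lowbot [-65.3  -0.1 -14.9] highbot [ 44.7  -0.  -15.3] tilt -0.2 roll 0.1 F [-8.  -3.7  8.3] Flamp [-3.  -3.5 11.1] M [0.08 0.97 0.41] j [-0.19  0.29  2.11  1.02  0.57 -1.15]
time: 26.95
tool_pos: [528.5, 138.0, 109.9]
tcp_rot: [2.625, -0.336, 1.777]
contact_force: [-13.1, -6.5, 10.3]
grip_width: 18.1
finger_force: 30.0
t 26.95 lens [-13.1  -0.  -15.5] lowbot [-68.1  -0.1 -18.2] highbot [ 41.8   0.1 -20.9] tilt -1.5 roll 0.1 F [-13.1  -6.5  10.3] Flamp [-6.5 -6.3 15.5] M [0.16 1.52 0.57] j [-0.19  0.3   2.1   0.98  0.58 -1.11]
```

```bash
python3 look.py w10 lens_disc catch_nose; cat > nose.py <<'E'
import sys
from asm2 import *
st(); tag=sys.argv[1]; s=float(sys.argv[2])
C,img,M=pickle.load(open(tag+'.pkl','rb')); c,R=frame(q); c=c-[0,0,s]-1.5*R[:,2]; pr=lambda P: proj(C,c+np.array(P,float)@R.T).round(1)
N=pr([[49.5,-10,9.5],[49.5,0,9.5],[49.5,10,9.5],[49.5,14,9.5],[56.6,0,18],[56,0,8]]); print('nose -10,0,10,14; top; lens edge home',N.tolist(),'claw in',pr([[-50.5,6,13.5],[-50.5,14,13.5]]).tolist(),'lens low edge home',pr([[-55,0,8],[-53.2,14,8]]).tolist())
g=cv2.cvtColor(img,cv2.COLOR_RGB2HSV).astype(int); a=N[1].astype(int)
for y in range(a[1]-26,a[1]+27,4):
    if y<480: print(y,a[0]-16,' '.join('%d,%d,%d'%tuple(img[y,x]) for x in range(a[0]-16,a[0]+32,3)))
m=M.get('lens_disc')
for y in range(250,305,6): xs=np.nonzero(m[y])[0]; print(y,xs[[0,-1]] if len(xs) else None,end='; ')
E
python3 nose.py w10 21.6; python3 lensfit.py w10 42.8
```

```text
lens_disc [(0.85, [322.6, 272.9], 14211)]
catch_nose [(0.96, [445.2, 295.7], 1439)]
t 27.1 lens [-13.   -0.  -15.4] lowbot [-68.   -0.1 -18. ] highbot [ 41.9   0.1 -20.8] tilt -1.4 roll 0.1 F [-12.8  -5.8  10.6] Flamp [-6.1 -5.5 15.6] M [0.2  1.4  0.57] j [-0.19  0.3   2.1   0.98  0.58 -1.11]
nose -10,0,10,14; top; lens edge home [[409.1, 324.2], [408.9, 307.2], [408.7, 290.2], [408.6, 283.5], [424.8, 308.8], [419.2, 306.9]] claw in [[239.3, 297.0], [239.5, 283.3]] lens low edge home [[234.3, 306.2], [237.6, 282.9]]
281 392 151,171,175 149,171,175 150,171,174 150,170,174 152,172,174 149,169,173 112,125,128 88,90,85 167,170,160 154,156,156 141,144,147 231,233,224 171,174,163 130,131,123 122,125,117 194,197,184
285 392 173,194,196 150,171,177 150,171,175 149,169,172 149,170,173 146,167,171 143,83,83 138,58,56 138,59,55 150,69,66 161,64,60 179,68,61 182,58,54 201,57,51 196,56,52 205,54,50
289 392 185,207,209 150,169,175 151,172,175 150,170,174 148,170,173 148,167,172 143,59,57 143,51,46 143,50,47 130,51,48 155,50,45 191,49,47 194,54,47 217,54,49 216,52,47 216,54,47
293 392 182,203,206 1
[... 1309 characters left out ...]
,52,53 54,54,55 51,53,54 53,53,55 54,53,55 54,53,56 51,51,53 53,53,55 52,53,56 51,51,54 50,50,53 51,52,53 52,51,53 53,52,55 52,50,52 52,50,53
329 392 53,52,54 51,53,54 52,53,54 51,52,53 51,52,54 51,52,54 50,51,54 52,53,54 50,51,52 50,49,52 49,50,52 47,48,49 52,52,55 48,47,51 48,48,50 51,51,53
333 392 49,50,51 51,52,53 49,51,53 50,51,52 50,50,51 51,52,53 49,49,51 50,49,52 50,50,52 47,48,49 48,49,50 51,53,55 49,49,52 50,48,51 48,48,51 48,48,50
250 [253 396]; 256 [247 401]; 262 [244 405]; 268 [241 408]; 274 [239 411]; 280 [237 412]; 286 [235 408]; 292 [239 408]; 298 [239 408]; 304 [239 408]; n 231 offset in lens frame [0.44 0.17] res 0.32 lens world [529.5 121.8 109.2] LT [-15.47   0.17  -5.09]
```

The nose tip is at column 409, against 409 predicted with the catch fully out. It covers the lens edge, which reaches column 412 beside it, so the catch has snapped over the lens. Now I ease the load off straight up, so the lamp comes back gently before release.

```bash
python3 -m jog '[[0.64,0.96,-1.64,-0.0023,0,-0.0009],[0.64,0.96,-1.64,-0.0023,0,-0.0009],[0.64,0.96,-1.64,-0.0023,0,-0.0009],[0.64,0.96,-1.64,-0.0023,0,-0.0009],[0.64,0.96,-1.64,-0.0023,0,-0.0009],[0.64,0.96,-1.64,-0.0023,0,-0.0009],[0.64,0.96,-1.64,-0.0023,0,-0.0009],[0.64,0.96,-1.64,-0.0023,0,-0.0009],[0,0,0,0,0,0]]'; python3 -c "
from asm2 import *
st(); print((rot(bot.get_obs()['tcp_rot'])[2]).round(2))"
```

```text
time: 28.0
tool_pos: [529.1, 138.0, 126.0]
tcp_rot: [2.604, -0.332, 1.784]
contact_force: [-4.7, 0.7, 1.2]
grip_width: 17.9
finger_force: 30.0
t 28.0 lens [-4.7 -0.  -1.8] lowbot [-59.7  -0.1  -5.6] highbot [50.3  0.  -6.1] tilt -0.3 roll 0.1 F [-4.7  0.7  1.2] Flamp [-3.5  0.7  3.3] M [0.16 0.97 0.48] j [-0.19  0.27  2.09  0.97  0.59 -1.09]
[ 0.33  0.48 -0.81]
```

```bash
python3 -m jog '[[0.25,-0.05,-1,0,0,0],[0.25,-0.05,-1,0,0,0],[0,0,0,0,0,0]]'; python3 -c "
from asm2 import *
st()"
```

```text
time: 28.3
tool_pos: [529.3, 137.1, 128.1]
tcp_rot: [2.602, -0.33, 1.783]
contact_force: [-3.2, 2.0, 0.1]
grip_width: 17.9
finger_force: 30.0
t 28.3 lens [-3.4 -1.  -0. ] lowbot [-58.5  -1.   -3.9] highbot [51.5 -1.  -4.2] tilt -0.2 roll 0.0 F [-3.2  2.   0.1] Flamp [-2.7  2.   1.6] M [0.28 0.71 0.34] j [-0.19  0.26  2.09  0.96  0.59 -1.08]
```

Small residual loads of about 3 N. Open the jaws partway and look.

```bash
python3 -m jog '[[0.4,-0.3,-0.2,0,0,0],[0.3,-0.3,-0.2,0,0,0]]'; python3 -m jog '[[0,0,0,0,0,0],[0,0,0,0,0,0],[0,0,0,0,0,0],[0,0,0,0,0,0],[0,0,0,0,0,0]]' 38; python3 -c "
from asm2 import *
st(); print(bot.get_obs()['moment'])"
```

```text
time: 28.5
tool_pos: [529.0, 137.2, 128.4]
tcp_rot: [2.601, -0.33, 1.782]
contact_force: [-1.5, 0.8, -0.5]
grip_width: 17.5
finger_force: 30.0
time: 29.0
tool_pos: [528.8, 137.2, 128.3]
tcp_rot: [2.602, -0.33, 1.783]
contact_force: [0.4, 0.3, -0.1]
grip_width: 35.0
finger_force: 0.0
t 29.0 lens [-3.8 -0.8  0.4] lowbot [-58.9  -0.8  -3.4] highbot [51.1 -0.8 -3.7] tilt -0.1 roll -0.0 F [ 0.4  0.3 -0.1] Flamp [ 0.3  0.3 -0.3] M [-0.3   0.3   0.17] j [-0.19  0.26  2.09  0.96  0.59 -1.08]
[-0.35117298  0.29291406  0.00088506]
```

```bash
python3 -m jog '[[0,0,-4,0,0,0],[0,0,-8,0,0,0],[0,0,-15,0,0,0],[0,0,-20,0,0,0],[0,0,-20,0,0,0],[0,0,-20,0,0,0],[0,0,-15,0,0,0],[0,0,-8,0,0,0],[0,0,0,0,0,0],[0,0,0,0,0,0],[0,0,0,0,0,0]]'; python3 look.py w11 lens_disc catch_nose claw_tip lifter_grip
python3 - <<'E'
from asm2 import *
C,img,M=pickle.load(open('w11.pkl','rb')); cs,_=cv2.findContours(M['lens_disc'].astype(np.uint8),0,cv2.CHAIN_APPROX_NONE); c=max(cs,key=cv2.contourArea)[:,0].astype(float)
th=np.linspace(0,2*np.pi,360); cc,R=frame(q)
for s in (2,4,6):
  o=cc-[0,0,s]-1.5*R[:,2]
  def res(x):
    t=x[2]; rr=R@Ry(-t)@Ro.from_euler('x',x[3]).as_matrix(); P=o+R@np.r_[x[:2],8]+np.c_[55*np.cos(th),55*np.sin(th),0*th]@rr.T
    h=proj(C,P).astype(np.float32); return np.array([cv2.pointPolygonTest(h.reshape(-1,1,2),(float(u),float(v)),True) for u,v in c])-.5
  r=least_squares(res,[.1,.1,.01,.01],loss='soft_l1',diff_step=1e-2); print(s,'lens x,y,tilt,roll',r.x.round(3),np.median(abs(r.fun)).round(2))
o=cc-[0,0,4]-1.5*R[:,2]; pr=lambda P: proj(C,o+np.array(P,float)@R.T).round(1)
print('nose',pr([[49.5,-8,9.5],[49.5,0,9.5],[49.5,8,9.5],[56.6,0,18]]).tolist(),'claw',pr([[-50.5,0,13.5]]).tolist())
g=cv2.cvtColor(img,cv2.COLOR_RGB2HSV).astype(int)
for v in pr([[49.5,-8,9.5],[49.5,-4,9.5],[49.5,0,9.5],[49.5,4,9.5],[49.5,8,9.5]]).astype(int):
    print(v[1],[int(x) for x in range(v[0]-20,v[0]+25) if g[v[1],x,1]>130 and (g[v[1],x,0]<8 or g[v[1],x,0]>172)][:2],'mask',np.nonzero(M['lens_disc'][v[1]])[0][[0,-1]])
print('beside',[np.nonzero(M['lens_disc'][int(y)])[0][[0,-1]].tolist() for y in pr([[49,16,8],[49,-16,8]])[:,1]])
E
```

```text
time: 30.1
tool_pos: [479.6, 95.8, 216.9]
tcp_rot: [2.603, -0.331, 1.782]
contact_force: [-0.2, -0.5, -0.8]
grip_width: 35.2
finger_force: 0.0
lens_disc [(0.97, [323.7, 249.8], 11099)]
catch_nose [(0.97, [403.1, 244.9], 1030), (0.32, [325.3, 245.7], 1766)]
claw_tip [(0.76, [351.2, 195.5], 18594)]
lifter_grip [(0.63, [323.7, 250.2], 1671)]
2 lens x,y,tilt,roll [ 0.902 -1.183 -0.23   0.06 ] 1.06
4 lens x,y,tilt,roll [ 1.477 -1.087 -0.188  0.06 ] 1.02
6 lens x,y,tilt,roll [-0.689 -0.868  0.137  0.054] 1.12
nose [[379.6, 257.0], [379.5, 248.2], [379.4, 239.3], [389.1, 247.6]] claw [[268.2, 247.9]]
257 [381, 382] mask [268 381]
252 [381, 382] mask [268 380]
248 [381, 382] mask [268 379]
243 [381, 382] mask [269 379]
239 [381, 382] mask [268 379]
beside [[267, 381], [266, 383]]
```

```bash
python3 -c "
from plant import bot
print(bot.close_job())"
```

```text
the job is handed in; nothing more can be done
None
```

The lens is in the lamp cell with its low edge under the steel claw, the red catch snapped over its high edge and the lifter still on. I checked this by pixel measurements and force readings, and handed the job in at about 30 s with the gripper clear; no verdict was returned. The first grip couldn't reach the tilt, so I set the lens back in its carton once and re-gripped it.

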